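# Pack and cap the coffee-corner tin tray

### The job

Pack the wooden tray: first take the pink scoop out of it and put it in the shallow blue dish, then load whichever of the little steel tins are out, in pocket order, each upright and fully down in its own pocket (wide round tin in the one-dot pocket, square in two-dot, oblong in three-dot, slim round in four-dot; the pocket of a missing tin stays empty). Then set the wooden cover squarely on the tray with the edges flush, lay the white ceramic coaster flush and square on the block on top of the cover, and last stand the coffee jar upright in the centre of the coaster. Do not tip the jar over or knock the other things on the ledge about; a tin that gets pushed out of place on the way has to be put right.

Things in the scene. Friction and masses are not known exactly. Their poses are not given: they have to be found in the camera images.
- tray: Fixed pale bamboo tray, 84 (x) x 270 (y) x 20 mm high, standing on the ledge, four square pockets in a row along its y axis. Origin: centre of its underside; z up. Its rim is flat and level at 20 mm height; nothing guides the cover.
- pocket1 (a point): Centre of the floor of the tray's pocket one (marked by 1 dark dot on the tray's top at the pocket's -x edge, the edge toward the robot); pocket 52 x 52 mm with sides along the tray's axes, 14 mm deep, floor 6 mm above the ledge. Pockets are 62 mm apart along the tray's y, pocket one at the +y end (the robot's left) and four at the -y end.
- pocket2 (a point): Centre of the floor of the tray's pocket two (marked by 2 dark dots on the tray's top at the pocket's -x edge, the edge toward the robot); pocket 52 x 52 mm with sides along the tray's axes, 14 mm deep, floor 6 mm above the ledge. Pockets are 62 mm apart along the tray's y, pocket one at the +y end (the robot's left) and four at the -y end.
- pocket3 (a point): Centre of the floor of the tray's pocket three (marked by 3 dark dots on the tray's top at the pocket's -x edge, the edge toward the robot); pocket 52 x 52 mm with sides along the tray's axes, 14 mm deep, floor 6 mm above the ledge. Pockets are 62 mm apart along the tray's y, pocket one at the +y end (the robot's left) and four at the -y end.
- pocket4 (a point): Centre of the floor of the tray's pocket four (marked by 4 dark dots on the tray's top at the pocket's -x edge, the edge toward the robot); pocket 52 x 52 mm with sides along the tray's axes, 14 mm deep, floor 6 mm above the ledge. Pockets are 62 mm apart along the tray's y, pocket one at the +y end (the robot's left) and four at the -y end.
- round_tin: Loose closed steel tin, upright cylinder 44 mm in diameter, 38 mm high, about 90 g. Origin: centre of its underside. May be absent.
- square_tin: Loose closed steel tin, upright, 42 x 42 mm (along its x and y) x 38 mm high, about 90 g, thin light disc on top. Origin: centre of its underside. May be absent.
- oblong_tin: Loose closed steel tin, upright, 30 (x) x 44 (y) x 38 mm high, about 90 g. Origin: centre of its underside. May be absent.
- slim_tin: Loose closed steel tin, upright cylinder 28 mm in diameter, 38 mm high, about 60 g. Origin: centre of its underside. May be absent.
- scoop: Loose pink coffee scoop, 35 g: an open round cup 42 mm wide, 32 mm high on a flat base, with a level handle 12 mm wide along its +x axis, 19 to 91 mm from the cup's axis and 26 to 32 mm above the base. Origin: centre of the cup's base. Starts standing in pocket one, handle pointing away from the robot.
- dish: Fixed shallow blue ceramic dish, 150 (x) x 90 (y) x 14 mm high, walls and floor 5 mm. Origin: centre of its underside. The scoop belongs in it, with the cup standing on its floor.
- cover: Loose pale bamboo cover, a box open below, 84 (x) x 270 (y) mm outside like the tray, walls and roof 6 mm, roof top 42 mm above its lower edge; on the middle of the roof a solid block 60 x 60 x 20 mm, sides along x and y, to hold it by. About 400 g. Origin: centre of its lower edge's plane; z up. Starts on the ledge, open side down; either way round fits.
- block_top (a point): Centre of the top face of the block on the cover, 62 mm above the cover's lower edge.
- coaster: Loose white ceramic coaster, a flat square plate 60 x 60 mm (sides along its x and y) x 11 mm, the same square as the block on the cover, 80 g. Origin: centre of its underside.
- jar: Loose closed glass coffee jar, dark inside: glass body 52 mm in diameter up to 66 mm, a steel cap 48 mm in diameter from 72 to 92 mm height (top). About 250 g. Origin: centre of its underside.
- pitcher: Steel milk pitcher, 80 mm wide, 100 mm high, handle to its +y. Origin: centre of its underside. Bystander, leave it where it is.
- sugar_bowl: Small white bowl, 60 mm wide, 40 mm high. Origin: centre of its underside. Bystander, leave it where it is.
- mug: Terracotta mug, 76 mm wide, 85 mm high, handle to its +y. Origin: centre of its underside. Bystander, leave it where it is.
- espresso_cup: Small white cup, 60 mm wide, 55 mm high. Origin: centre of its underside. Bystander, leave it where it is.
Things that resemble listed ones, but are neither listed nor needed, are in the scene too. Leave any purple, red or yellow look-alike of the oblong_tin alone.

How it is judged:
By the outcome, as a careful person would: the job done as asked, in the order asked, and still so for the second after the job is handed in, with the robot touching nothing.
Of round_tin, square_tin, oblong_tin, slim_tin only 2 to 4 are there at a start; the rules pass over those that are not, and their reading is None.
At some moment in a run one of round_tin, square_tin, oblong_tin, slim_tin may be knocked a few centimetres aside while the robot is not near it.
It also fails if it takes over 210 s, if anything falls off the work surface, if the arm or the gripper's body presses on something with over 40 N, if the wrist force passes 120 N, or if a joint passes its speed limit or range.

### The arm

A 7-joint arm with a two-finger parallel gripper is mounted at the origin on the work surface. World frame = base frame: x ahead of the robot, y to its left, z up, the work surface at z = 0. Lengths are in m, angles in rad, forces in N, time in s.
With the tool pointing down it reaches from about 0.4 to 0.875 m from the base axis. Payload 19.3 kg.
Tool frame: the origin (TCP) lies at the very end of the fingers, on their centre line; the grasp point (between the pads) lies 19 mm behind it; x points along the fingers, y is the direction in which the jaws open and shut, and the axes are right-handed (so a half turn about x gives the same grasp; the last joint's range is limited). The gripper opens to 85 mm and grips with 20 to 120 N. Pads are 22 mm wide; open, the fingers measure 114 mm over their backs; the gripper's body (76 mm by 85 mm) begins 54 mm behind the grasp point. The pads swing forward as they close: fully open they stand 13 mm farther back than shut.
Start: joints at [1.249, 0.521, -0.036, 1.599, 0.021, 1.021, -0.113], TCP at [0.156, -0.605, 0.231] pointing down, gripper open.
Joint ranges: [-2.91, 2.91], [-0.3, 2.13], [-1.5, 1.42], [0.17, 2.43], [-1.26, 4.41], [0.16, 1.93], [-2.52, 2.52]. Speed limits (rad/s): [1.89, 1.89, 2.39, 2.39, 3.01, 3.01, 3.01].

### API

Orientations are given as [roll, pitch, yaw] about the fixed x, y, z axes, in that order (R = Rz(yaw) Ry(pitch) Rx(roll)).
In Python, from workcell import bot, grab_frame, job_done gives the robot as it stands.
- The arm moves only by the shell command python3 -m pendant 'ROWS' [OPENING] [FORCE]. ROWS is JSON, a list of rows, each a list of 4 numbers: the shift along the tool's x, y, z in mm, then the turn about the tool's x in degrees. A call has 1 to 12 rows; each row shifts and turns the commanded pose from where the row before left it, along the tool's axes as they then stand; what a row does not reach is not made up. A row lasts 1/8 s, in which the tool goes at most 62.5 mm and 10.7 degrees, less where a joint would pass 70% of its speed; a pose out of reach is approached as far as the arm can. A call is refused whole if a number of a shift passes 62.5 or a number of a turn 10.7, either way. A call with a gripper value outside its range is refused whole. OPENING is the opening, from -1 (shut) to 1 (fully open), set as the call begins (- or left out, the last holds). The fingers move at their own pace and stop on an object; FORCE is the grip in N (left out, the last holds). Time passes only in rows, so rows that do not move let the fingers close. It gives the time, the measured TCP pose, the force and the opening at its end, in the units of the state.
- bot.observe(): the state, without advancing time (a new reading comes with each control period).
- grab_frame(name): name is "scene" or "top" or "wrist"; returns a dict with "img" (480x640x3 uint8, red, green, blue), "fovy" (degrees; the focal length in pixels is half the picture's height over the tangent of half this angle, whatever the lens; pixels are square), "cx", "cy" (the principal point, pixels), "k1" (the pictures are not rectified: a ray, as slopes to the right and down, at radius r is drawn at 1 + k1 r^2 times it, then the intrinsics apply), "R" (3x3) and "t" (3): a world point X has camera coordinates R X + t. Camera axes: x right, y down, z forward; pixel columns grow to the right and rows downward; lengths in m; the calibration is good to about 2 mm. A picture is of the moment at which its call begins. There is no depth.
- job_done(): hands the job in, once; it reports no verdict.
The state is a dict: "clock": time; "qpos": joint angles; "qd": joint speeds; "joint_efforts": joint torques, N m; "position": TCP position; "tool_rot": TCP orientation; "force": force on the tool from outside, world axes, zero at the start; "moment": the same for the moment, N m; "grip_width": finger opening in m.
Only numpy, scipy, OpenCV 4.12 (cv2) and the standard library are available. Lean on these libraries where they do the work, as an engineer would, in place of code of your own. Each camera call takes 0.05 s, during which the arm holds its last target.

## Working session

There is one attempt and no reset: what is moved stays moved. The work goes in short steps, Python scripts to look and compute and a shell command to move; the robot and the scene stay as the last step left them, time stands still between calls to the robot, and variables do not carry over. Pictures are saved under pics/ and viewed, and the job is handed in when it is done.

```bash
ls -la; mkdir -p pics; cat > h.py <<'E'
import numpy as np, cv2, sys
from workcell import bot, grab_frame, job_done
from scipy.spatial.transform import Rotation as Ro
def grab(name,tag):
    f=grab_frame(name); cv2.imwrite(f'pics/{tag}.png',cv2.cvtColor(f['img'],cv2.COLOR_RGB2BGR))
    np.savez(f'pics/{tag}.npz',**f); return f
def load(tag):
    d=np.load(f'pics/{tag}.npz'); return {k:(d[k] if d[k].ndim else float(d[k])) for k in d}
def K(f):
    fl=240/np.tan(np.radians(f['fovy'])/2); return np.array([[fl,0,f['cx']],[0,fl,f['cy']],[0,0,1]])
def ray(f,uv):
    uv=np.array(uv,float).reshape(-1,1,2)
    p=cv2.undistortPoints(uv,K(f),np.array([f['k1'],0,0,0,0.])).reshape(-1,2)
    d=np.c_[p,np.ones(len(p))]@f['R']   # R^T d
    return -f['R'].T@f['t'], d
def onz(f,uv,z):
    c,d=ray(f,uv); s=(z-c[2])/d[:,2]; return c+d*s[:,None]
def proj(f,X):
    X=np.array(X,float).reshape(-1,3); rv,_=cv2.Rodrigues(f['R'])
    return cv2.projectPoints(X,rv,f['t'],K(f),np.array([f['k1'],0,0,0,0.]))[0].reshape(-1,2)
E
python3 - <<'E'
from h import *
for n in ["scene","top","wrist"]:
    f=grab(n,n+"0"); print(n,f['fovy'],f['cx'],f['cy'],f['k1'],-f['R'].T@f['t'],f['R'][2])
o=bot.observe(); print({k:np.round(v,3) for k,v in o.items()})
E
```

```text
total 12
drwxr-xr-x  3 agent agent 4096 Dec  7 08:20 .
drwxr-xr-x 23 root  root  4096 Dec  7 08:20 ..
drwxr-xr-x  2 agent agent 4096 Dec  7 08:20 pics
scene 45.71263119105374 316.20116957223416 242.42723254775225 -0.014730894997034049 [ 1.1186494  -0.10867537  1.05324138] [-0.50490653  0.13132129 -0.85312609]
top 47.77686935182663 319.8595953796119 243.61015038746245 -0.10117780239926365 [0.33157309 0.0407095  1.5151893 ] [ 0.12029553  0.00630621 -0.9927181 ]
wrist 70.26504033578955 324.99947285102695 241.07597350123993 -0.0007615515481615062 [ 0.2212116  -0.58861199  0.37378841] [-0.25495729 -0.06556339 -0.96472702]
{'clock': np.float64(0.15), 'qpos': array([ 1.249,  0.522, -0.036,  1.6  ,  0.021,  1.021, -0.113]), 'qd': array([ 0.   , -0.   , -0.001, -0.003, -0.   , -0.001,  0.   ]), 'joint_efforts': array([ 3.0000e-03, -9.2738e+01,  1.9810e+00, -3.7005e+01,  1.8000e-02,
        7.0000e-03,  0.0000e+00]), 'position': array([ 0.156, -0.605,  0.231]), 'tool_rot': array([-1.525,  1.57 ,  1.868]), 'force': array([-0.086, -0.472, -0.31 ]), 'moment': array([-0.023,  0.029, -0.115]), 'grip_width': np.float64(0.086)}
```

View pics/top0.png

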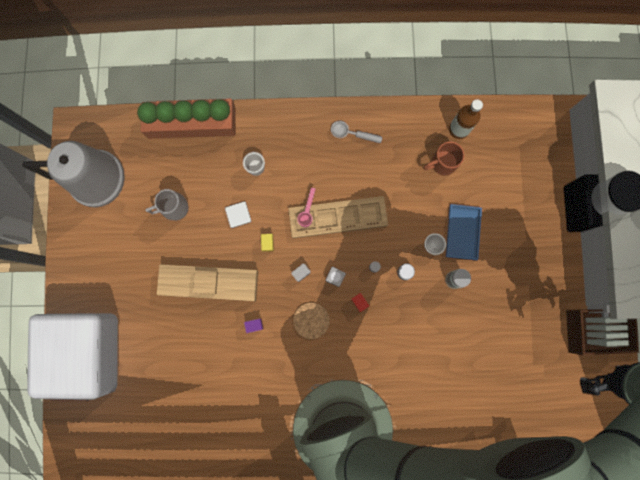

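View pics/scene0.png

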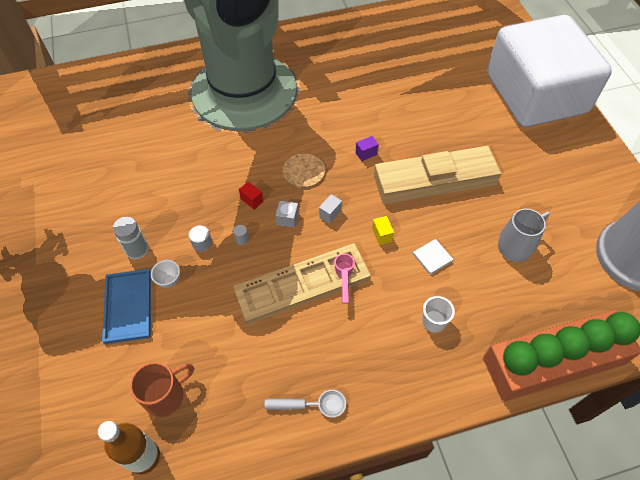

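View pics/wrist0.png

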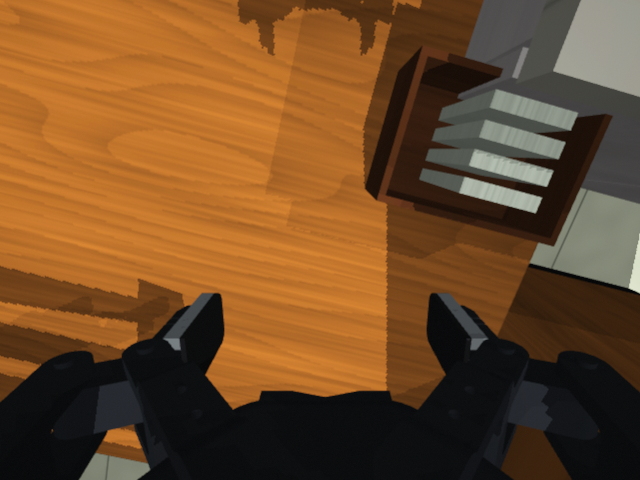

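```bash
python3 - <<'E'
import cv2
a=cv2.imread('pics/top0.png'); cv2.imwrite('pics/c1.png',cv2.resize(a[180:330,230:490],None,fx=3,fy=3,interpolation=cv2.INTER_CUBIC))
a=cv2.imread('pics/scene0.png'); cv2.imwrite('pics/c2.png',cv2.resize(a[140:340,100:380],None,fx=2.8,fy=2.8,interpolation=cv2.INTER_CUBIC))
E
```

```text
(no output)
```

View pics/c1.png

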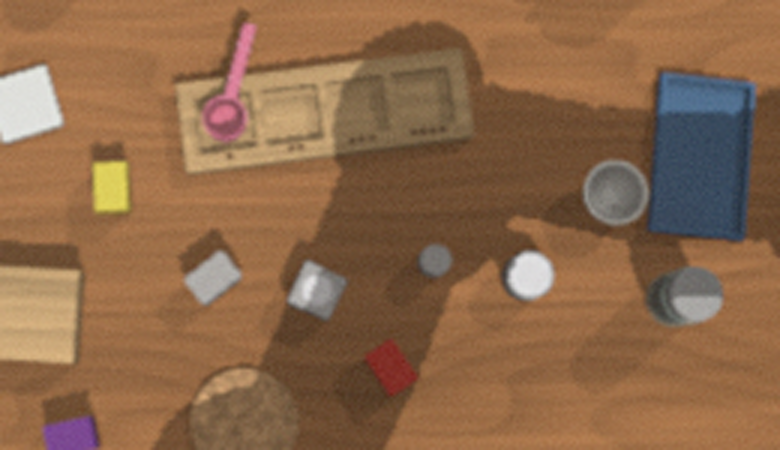

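View pics/c2.png

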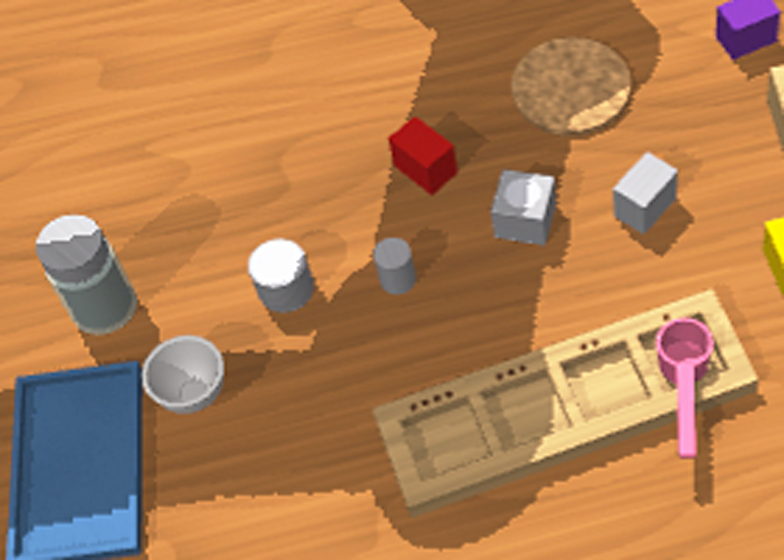

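```bash
cat >> h.py <<'E'
def toolR(o=None):
    o=o or bot.observe(); return Ro.from_euler('xyz',o['tool_rot']).as_matrix()
def yawdeg(o=None):
    y=toolR(o)[:,1]; return np.degrees(np.arctan2(y[1],y[0]))
def plan(p,yaw=None,o=None):
    """delta mm in present tool axes and after turn, turn deg; yaw = world angle (deg) of jaw axis mod 180"""
    o=o or bot.observe(); R=toolR(o); d=(np.array(p)-o['position'])*1000
    cy=yawdeg(o); t=0
    if yaw is not None:
        dy=(yaw-cy+90)%180-90; t=-dy   # tool x points down
    R2=R@Ro.from_euler('x',t,degrees=True).as_matrix()
    print('pos',np.round(o['position'],4),'yaw %.1f'%cy,'j7 %.2f'%o['qpos'][6],'tilt',np.round(R[:,0],3),'t %.1f'%o['clock'],'grip %.4f'%o['grip_width'])
    print('turn %.1f; shift before turn'%t,np.round(R.T@d,1),'| after turn',np.round(R2.T@d,1))
E
python3 - <<'E'
from h import *
T=load('top0');S=load('scene0')
o=bot.observe(); print(toolR(o).round(3), yawdeg(o))
img=cv2.cvtColor(T['img'],cv2.COLOR_RGB2HSV)
# points in top image
pts={'oblong':(301,272,.038),'square':(335.5,276.5,.038),'slim':(375,267,.038),'round':(406.3,271.5,.038),'jarcap':(461,278,.092),'coaster':(237.5,215,.011),'block':(205,282,.062),'scoopcup':(305,219,.038),'sugar':(435,244,.04),'dish':(464,232,.014),'red':(361,302,.038),'yellow':(267,242,.038),'purple':(254,325,.038)}
for k,(u,v,z) in pts.items(): print(k,onz(T,(u,v),z)[0].round(3))
ps={'oblong':(330,204,.038),'square':(288,208,.038),'slim':(240,230,.038),'round':(200,234,.038),'jarcap':(125,225,.092),'coaster':(433,257,.011),'block':(439,160,.062),'scoopcup':(345,262,.038)}
for k,(u,v,z) in ps.items(): print('S',k,onz(S,(u,v),z)[0].round(3))
for n,c in dict(tl=(289,207),tr=(384,196.5),br=(387,225.5),bl=(292,237)).items(): print(n,onz(T,c,.02)[0].round(3))
for n,c in dict(tl=(450,203.5),tr=(481,206.5),br=(478,260),bl=(446.5,258)).items(): print('dish',n,onz(T,c,.014)[0].round(3))
for n,c in dict(tl=(159,262),tr=(257,269),br=(255.5,300.5),bl=(157,292)).items(): print('cover',n,onz(T,c,.042)[0].round(3))
for n,c in dict(a=(243,201.5),b=(250.5,220),c=(232,227.5),d=(225,209)).items(): print('coaster',n,onz(T,c,.011)[0].round(3))
E
```

```text
[[-0.     0.249 -0.968]
 [ 0.001 -0.968 -0.249]
 [-1.    -0.001  0.   ]] -75.57506891108692
oblong [0.434 0.103 0.038]
square [0.419 0.009 0.038]
slim [ 0.443 -0.099  0.038]
round [ 0.428 -0.184  0.038]
jarcap [ 0.404 -0.321  0.092]
coaster [0.601 0.281 0.011]
block [0.41  0.362 0.062]
scoopcup [0.58  0.09  0.038]
sugar [ 0.502 -0.266  0.04 ]
dish [ 0.537 -0.356  0.014]
red [ 0.348 -0.058  0.038]
yellow [0.518 0.195 0.038]
purple [0.293 0.233 0.038]
S oblong [0.432 0.103 0.038]
S square [0.416 0.013 0.038]
S slim [ 0.443 -0.099  0.038]
S round [ 0.429 -0.183  0.038]
S jarcap [ 0.402 -0.322  0.092]
S coaster [0.605 0.278 0.011]
S block [0.401 0.366 0.062]
S scoopcup [0.579 0.091 0.038]
tl [0.618 0.135 0.02 ]
tr [ 0.642 -0.133  0.02 ]
br [ 0.559 -0.138  0.02 ]
bl [0.533 0.127 0.02 ]
dish tl [ 0.619 -0.32   0.014]
dish tr [ 0.609 -0.409  0.014]
dish br [ 0.457 -0.391  0.014]
dish bl [ 0.465 -0.302  0.014]
cover tl [0.469 0.495 0.042]
cover tr [0.444 0.223 0.042]
cover br [0.359 0.228 0.042]
cover bl [0.387 0.5   0.042]
coaster a [0.639 0.265 0.011]
coaster b [0.585 0.244 0.011]
coaster c [0.565 0.297 0.011]
coaster d [0.619 0.317 0.011]
```

```bash
python3 - <<'E'
from h import *
plan([0.56,0.0,0.30],-84.7)
E
```

```text
pos [ 0.1556 -0.6051  0.2309] yaw -75.6 j7 -0.11 tilt [-0.     0.001 -1.   ] t 0.1 grip 0.0857
turn 9.1; shift before turn [ -68.7 -485.3 -542.3] | after turn [ -68.7 -565.2 -458.5]
```

```bash
python3 -m pendant '[[-12,-20,-22,0],[-12,-36,-40,0],[-12,-36,-40,0],[-12,-36,-40,0],[-10,-36,-40,0],[-10,-36,-40,0],[0,-36,-40,0],[0,-36,-40,0],[0,-36,-40,0],[0,-36,-40,0],[0,-36,-40,0],[0,-36,-40,9]]'; python3 - <<'E'
from h import *
plan([0.56,0.0,0.30],-84.7)
E
```

```text
clock: 1.65
position: [0.5002, -0.086, 0.2993]
tool_rot: [0.911, 1.571, -2.139]
force: [1.1, -2.0, 1.3]
grip_width: 0.0855
pos [ 0.5002 -0.086   0.2993] yaw -84.7 j7 -1.53 tilt [-0. -0. -1.] t 1.6 grip 0.0855
turn -0.0; shift before turn [ -0.7 -80.1 -67.5] | after turn [ -0.7 -80.1 -67.5]
```

```bash
python3 -m pendant '[[0,-40,-34,0],[0,-40,-34,0],[0,0,0,0],[0,0,0,0]]'; python3 - <<'E'
from h import *
plan([0.56,0.0,0.30],-84.7)
f=grab('wrist','w1'); print(-f['R'].T@f['t'])
E
```

```text
clock: 2.15
position: [0.5593, -0.0016, 0.299]
tool_rot: [0.255, 1.57, -2.792]
force: [-0.7, -0.0, 0.1]
grip_width: 0.0854
pos [ 0.5593 -0.0016  0.299 ] yaw -84.6 j7 -1.71 tilt [-0.001 -0.    -1.   ] t 2.1 grip 0.0854
turn 0.1; shift before turn [-1.  -1.5 -0.8] | after turn [-1.  -1.5 -0.8]
[0.62680206 0.00469398 0.44189044]
```

View pics/w1.png

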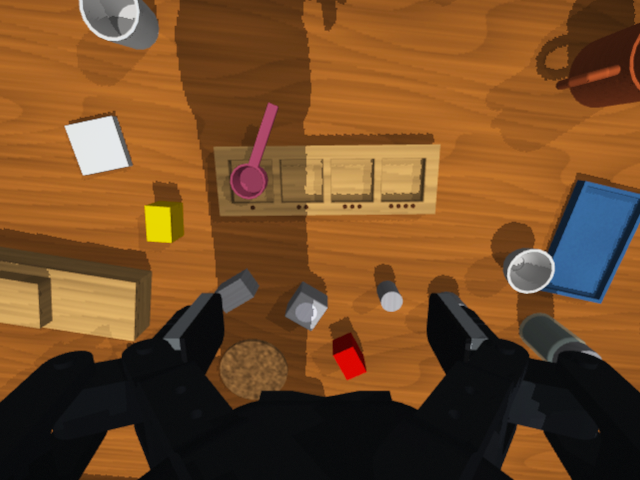

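```bash
cat >> h.py <<'E'
def mask(f,lo,hi,roi=None):
    h=cv2.cvtColor(f['img'],cv2.COLOR_RGB2HSV); m=cv2.inRange(h,np.array(lo),np.array(hi))
    if roi: u0,u1,v0,v1=roi; z=np.zeros_like(m); z[v0:v1,u0:u1]=m[v0:v1,u0:u1]; m=z
    return m
def big(m):
    c=cv2.findContours(m,cv2.RETR_EXTERNAL,cv2.CHAIN_APPROX_NONE)[0]; return max(c,key=cv2.contourArea)
def rectz(f,c,z):
    """contour -> rays on plane z -> min area rect (m, centre, size, angle)"""
    X=onz(f,c.reshape(-1,2),z)[:,:2]; h=cv2.convexHull((X*1000).astype(np.float32)); return cv2.minAreaRect(h)
E
python3 - <<'E'
from h import *
W=load('w1')
for n,c in dict(tl=(214.5,147),tr=(439.5,144),br=(437,213.5),bl=(217,215.5)).items(): print(n,onz(W,c,.02)[0].round(4))
print('cup',onz(W,(248.5,180.5),.038)[0], 'handle end',onz(W,(272.5,104),.038)[0])
m=mask(W,(150,60,60),(179,255,255)); c=big(m); print(cv2.contourArea(c), cv2.boundingRect(c))
pts=c.reshape(-1,2); 
h=cv2.cvtColor(W['img'],cv2.COLOR_RGB2HSV); print(h[150,218],h[190,435],h[140,330],h[220,330],h[180,360])
p=onz(W,(64,125),.011);print([onz(W,q,.011)[0].round(4) for q in ((64.5,125),(114,115),(131,163.5),(80.5,175))])
E
```

```text
tl [0.6154 0.1354 0.02  ]
tr [ 0.644  -0.1312  0.02  ]
br [ 0.5609 -0.1433  0.02  ]
bl [0.5324 0.1315 0.02  ]
cup [0.58164868 0.08982511 0.038     ] handle end [0.6678973  0.06636647 0.038     ]
1629.5 (230, 103, 48, 96)
[ 18 146 131] [ 18 141 196] [ 14 198 107] [ 14 197 149] [ 18 139 208]
[array([0.6237, 0.3172, 0.011 ]), array([0.6407, 0.2574, 0.011 ]), array([0.5858, 0.2404, 0.011 ]), array([0.5658, 0.3037, 0.011 ])]
```

```bash
python3 -m pendant '[[0,0,0,10],[0,0,0,10],[0,0,0,0]]'; python3 - <<'E'
from h import *
plan([0.5816,0.0898,0.021],-105)
E
```

```text
clock: 2.58
position: [0.5593, -0.0023, 0.2995]
tool_rot: [2.303, 1.57, -1.094]
force: [0.1, -0.0, -0.4]
grip_width: 0.0852
pos [ 0.5593 -0.0023  0.2995] yaw -104.6 j7 -2.03 tilt [ 0.    -0.001 -1.   ] t 2.6 grip 0.0852
turn 0.4; shift before turn [278.5 -94.8   1.8] | after turn [278.5 -94.8   2.4]
```

```bash
python3 -m pendant '[[40,-48,0,0],[40,-47,2,0],[50,0,0,0],[50,0,0,0],[40,0,0,0],[0,0,0,0],[0,0,0,0]]'; python3 - <<'E'
from h import *
plan([0.5816,0.0898,0.021],-105)
f=grab('wrist','w2')
E
```

```text
clock: 3.45
position: [0.5824, 0.0911, 0.0809]
tool_rot: [-2.614, 1.569, 0.275]
force: [0.2, 0.1, -0.0]
grip_width: 0.0857
pos [0.5824 0.0911 0.0809] yaw -104.5 j7 -2.30 tilt [ 0.002  0.    -1.   ] t 3.5 grip 0.0857
turn 0.5; shift before turn [59.9  1.5  0.5] | after turn [59.9  1.5  0.5]
```

View pics/w2.png

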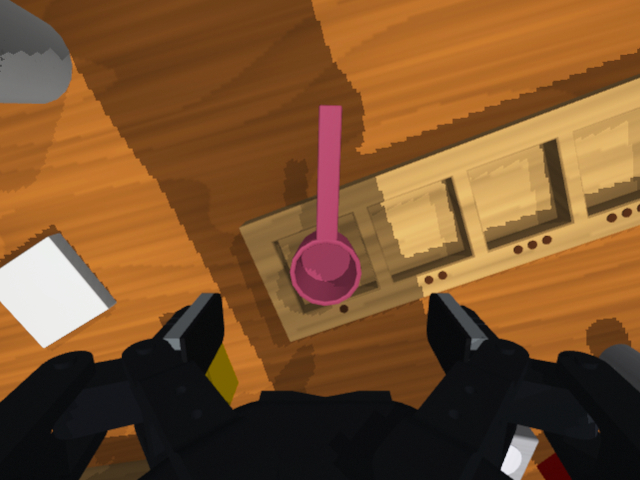

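```bash
python3 - <<'E'
from h import *
W=load('w2'); print(onz(W,(325.5,272),.038), onz(W,(359,272),.038),onz(W,(330,108),.038))
E
python3 -m pendant '[[30,1,0,0],[29,0,0,0],[0,0,0,0],[0,0,0,0]]'
```

```text
[[0.58090572 0.09130068 0.038     ]] [[0.57604021 0.07251653 0.038     ]] [[0.66651089 0.06679542 0.038     ]]
clock: 4.0
position: [0.5823, 0.0904, 0.0222]
tool_rot: [-2.676, 1.569, 0.211]
force: [0.0, 0.4, 1.0]
grip_width: 0.0853
```

```bash
python3 -m pendant '[[0,0,0,0],[0,0,0,0],[0,0,0,0],[0,0,0,0],[0,0,0,0],[0,0,0,0],[0,0,0,0],[0,0,0,0]]' -1 25; python3 -m pendant '[[-15,0,0,0],[-30,0,0,0],[-40,0,0,0],[-30,0,0,0],[0,0,0,0]]'; python3 - <<'E'
from h import *
grab('wrist','w3')
plan([0.509,-0.36,0.15],-96.5)
E
```

```text
clock: 5.0
position: [0.5817, 0.0902, 0.0211]
tool_rot: [-2.96, 1.57, -0.073]
force: [-2.8, -0.5, 12.8]
grip_width: 0.0409
clock: 5.62
position: [0.5825, 0.0904, 0.1383]
tool_rot: [-2.692, 1.567, 0.195]
force: [0.6, 0.7, -0.1]
grip_width: 0.0405
pos [0.5818 0.0902 0.1368] yaw -104.6 j7 -2.27 tilt [ 0.002  0.    -1.   ] t 5.7 grip 0.0410
turn -8.1; shift before turn [-13.6 454.1 -42.9] | after turn [-13.6 455.6  21.3]
```

View pics/w3.png

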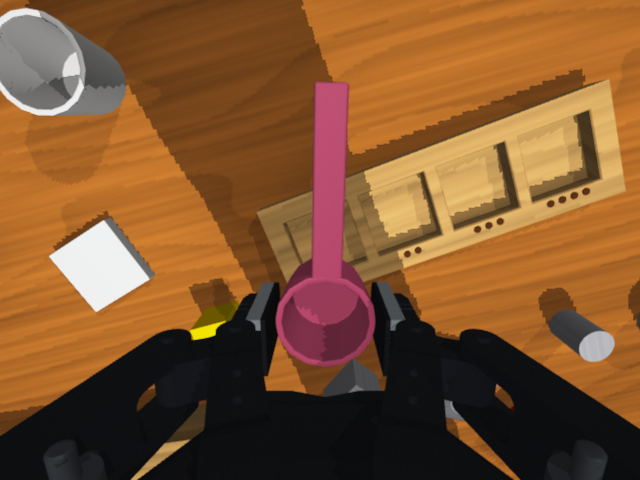

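```bash
python3 -m pendant '[[-10,30,-3,0],[-5,50,-5,0],[0,50,-5,0],[0,50,-5,0],[0,50,-5,0],[0,50,-5,0],[0,50,-5,0],[0,50,-5,0],[0,40,-5,0],[0,34,0,-8],[0,0,0,0],[0,0,0,0]]'; python3 - <<'E'
from h import *
grab('wrist','w4')
plan([0.509,-0.36,0.15],-96.5)
E
```

```text
clock: 7.18
position: [0.5086, -0.3591, 0.1497]
tool_rot: [-0.918, 1.569, 2.108]
force: [0.1, 0.8, -0.7]
grip_width: 0.0408
pos [ 0.5089 -0.3588  0.1499] yaw -96.6 j7 -1.35 tilt [-0.     0.001 -1.   ] t 7.2 grip 0.0408
turn -0.1; shift before turn [-0.1  1.2 -0.2] | after turn [-0.1  1.2 -0.2]
```

View pics/w4.png

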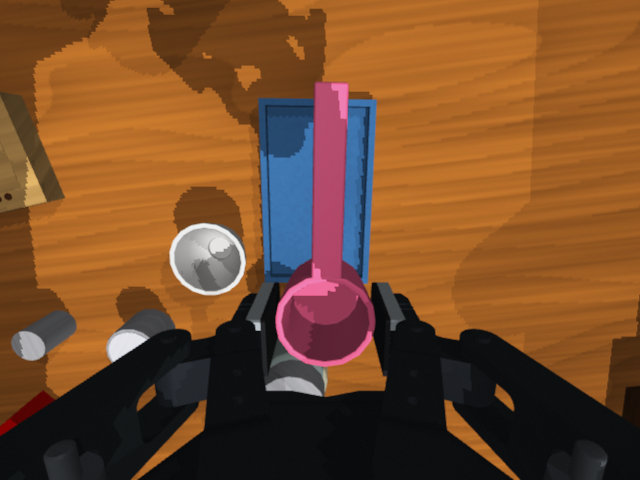

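```bash
python3 - <<'E'
from h import *
W=load('w4')
for c in ((259.5,100),(376,100),(366.5,282)): print(onz(W,c,.014)[0].round(4))
print('bowl',onz(W,(207.5,259),.04)[0])
T=load('top0'); 
c=big(mask(W,(100,80,40),(125,255,255)));print(rectz(W,c,.014)); 
c=big(mask(T,(100,80,40),(125,255,255)));print(rectz(T,c,.014))
E
```

```text
[ 0.6166 -0.3215  0.014 ]
[ 0.6064 -0.4096  0.014 ]
[ 0.4592 -0.3899  0.014 ]
bowl [ 0.50358186 -0.2663555   0.04      ]
((541.12841796875, -331.27392578125), (41.499576568603516, 149.67404174804688), 82.61528778076172)
((537.8980712890625, -353.9858703613281), (88.33573913574219, 147.58241271972656), 82.82376861572266)
```

```bash
python3 -m pendant '[[30,0,0,0],[40,0,0,0],[40,0,0,0],[12,0,0,0],[6,0,0,0],[0,0,0,0],[0,0,0,0]]'; python3 - <<'E'
from h import *
plan([0.509,-0.357,0.0205],-96.5)
E
```

```text
clock: 8.1
position: [0.5093, -0.3603, 0.0235]
tool_rot: [2.669, 1.569, -0.587]
force: [-0.7, 0.2, -0.8]
grip_width: 0.0406
pos [ 0.5093 -0.3603  0.0235] yaw -96.6 j7 -1.41 tilt [ 0.001 -0.001 -1.   ] t 8.1 grip 0.0406
turn -0.1; shift before turn [ 3.  -3.3  0.7] | after turn [ 3.  -3.3  0.7]
```

```bash
python3 -m pendant '[[2,-3,0,0],[1,0,0,0],[0,0,0,0],[0,0,0,0]]'; python3 -m pendant '[[0,0,0,0],[0,0,0,0],[0,0,0,0]]' 0.4; python3 -m pendant '[[-10,0,0,0],[-30,0,0,0],[-40,0,0,0],[-40,0,0,0],[0,0,0,0]]'; python3 - <<'E'
from h import *
grab('wrist','w5');grab('scene','s5')
E
```

```text
clock: 8.6
position: [0.5094, -0.3567, 0.0202]
tool_rot: [-3.14, 1.57, -0.113]
force: [-3.2, 3.4, 13.7]
grip_width: 0.0404
clock: 8.98
position: [0.509, -0.357, 0.0192]
tool_rot: [-0.422, 1.571, 2.605]
force: [0.1, 0.4, 0.1]
grip_width: 0.0597
clock: 9.6
position: [0.5104, -0.3579, 0.143]
tool_rot: [2.679, 1.565, -0.578]
force: [1.3, 0.2, -0.8]
grip_width: 0.06
```

View pics/w5.png

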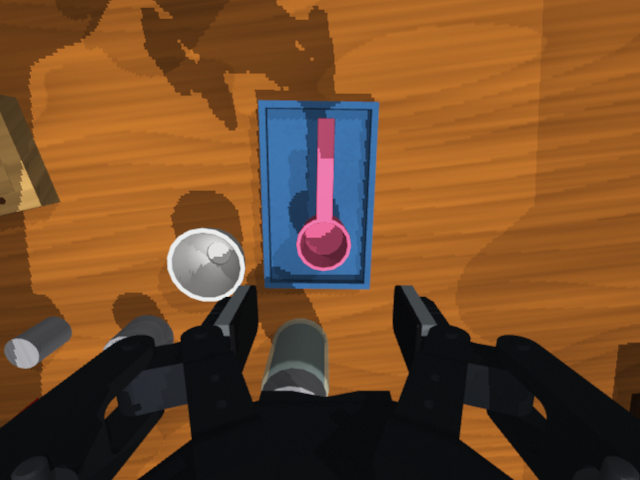

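View pics/s5.png

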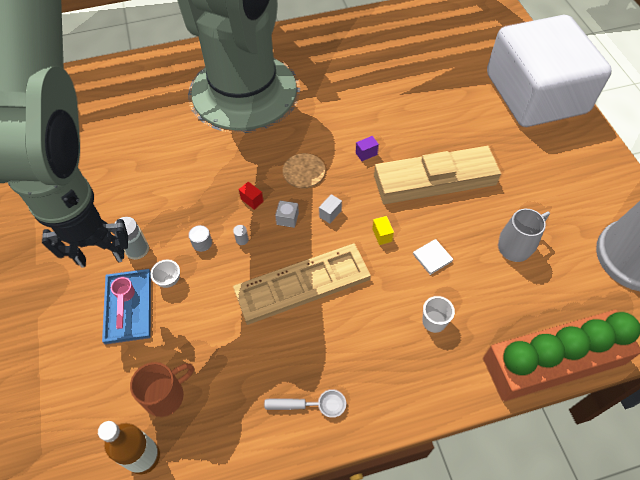

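```bash
python3 - <<'E'
from h import *
W=load('w1')
m=mask(W,(14,60,60),(24,175,255),(200,455,130,230)); m=cv2.morphologyEx(m,cv2.MORPH_OPEN,np.ones((5,5)));
cv2.imwrite('pics/m1.png',m)
c=big(m); print(cv2.contourArea(c),rectz(W,c,.02))
# dots
h=cv2.cvtColor(W['img'],cv2.COLOR_RGB2HSV)
X=onz(W,c.reshape(-1,2),.02)
o={'p':np.array([.588,-.002]),'a':np.radians(5.8)}
for it in range(3):
    ex=np.array([np.cos(o['a']),np.sin(o['a'])]);ey=np.array([-ex[1],ex[0]])
    L=np.c_[(X[:,:2]-o['p'])@ex,(X[:,:2]-o['p'])@ey]
    top=L[(L[:,0]>.03)&(abs(L[:,1])<.115)];bot=L[(L[:,0]<-.03)&(abs(L[:,1])<.115)]
    le=L[(L[:,1]>.11)&(abs(L[:,0])<.03)];ri=L[(L[:,1]<-.11)&(abs(L[:,0])<.03)]
    ft=np.polyfit(top[:,1],top[:,0],1);fb=np.polyfit(bot[:,1],bot[:,0],1)
    cx=(ft[1]+fb[1])/2; cy=(np.median(le[:,1])+np.median(ri[:,1]))/2
    print(ft,fb,np.median(le[:,1]),np.median(ri[:,1]))
    o['p']=o['p']+cx*ex+cy*ey; o['a']-=np.arctan((ft[0]+fb[0])/2); print(o['p'],np.degrees(o['a']))
E
```

```text
13815.0 ((588.4358520507812, -1.6533355712890625), (84.99624633789062, 271.2400207519531), 5.967574596405029)
[-0.01677973  0.04166044] [-0.00140868 -0.04144885] 0.13472202929430788 -0.1347014025785135
[ 0.58810421 -0.00197905] 6.321045054901139
[-0.00739693  0.04156106] [ 0.00756862 -0.04155134] 0.13470738855859354 -0.13477140618481048
[ 0.58811257 -0.00201033] 6.316126511857607
[-0.0074827   0.04155646] [ 0.00748277 -0.04155641] 0.13474044797958185 -0.13473754280062072
[ 0.58811243 -0.00200888] 6.316124461408401
```

View pics/m1.png

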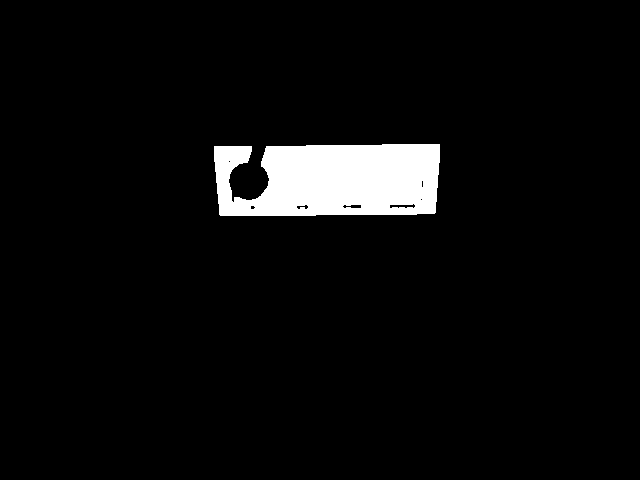

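```bash
python3 -m pendant '[[-10,0,0,-10.2],[-10,0,0,-10.2],[0,0,0,-10.2],[0,0,0,-10.2],[0,0,0,-10.2],[0,0,0,-10.2],[0,0,0,-10.2],[0,0,0,-10.2],[0,0,0,-10.2],[0,0,0,-10.2],[0,0,0,0]]' 1; python3 - <<'E'
from h import *
plan([0.428,-0.184,0.14],6.1)
E
```

```text
clock: 11.08
position: [0.5086, -0.3568, 0.1582]
tool_rot: [-2.673, 1.569, 2.133]
force: [-0.9, 0.1, 0.4]
grip_width: 0.085
pos [ 0.5086 -0.3568  0.1582] yaw 5.4 j7 0.18 tilt [-0.001  0.002 -1.   ] t 11.1 grip 0.0850
turn -0.7; shift before turn [  18.6  -64.  -179.5] | after turn [  18.6  -61.7 -180.3]
```

```bash
python3 -m pendant '[[0,-16,-40,0],[0,-16,-45,0],[6,-16,-45,0],[6,-16,-45,0],[6,0,-4,-0.7],[0,0,0,0],[0,0,0,0]]' 1; python3 - <<'E'
from h import *
plan([0.428,-0.184,0.14],6.1)
grab('wrist','w6')
E
```

```text
clock: 11.95
position: [0.4288, -0.1856, 0.1413]
tool_rot: [2.461, 1.571, 0.994]
force: [-0.1, -0.7, 0.8]
grip_width: 0.0855
pos [ 0.4288 -0.1856  0.1413] yaw 6.0 j7 -0.12 tilt [ 0.  0. -1.] t 11.9 grip 0.0855
turn -0.1; shift before turn [ 1.3 -0.6 -1.6] | after turn [ 1.3 -0.6 -1.6]
```

View pics/w6.png

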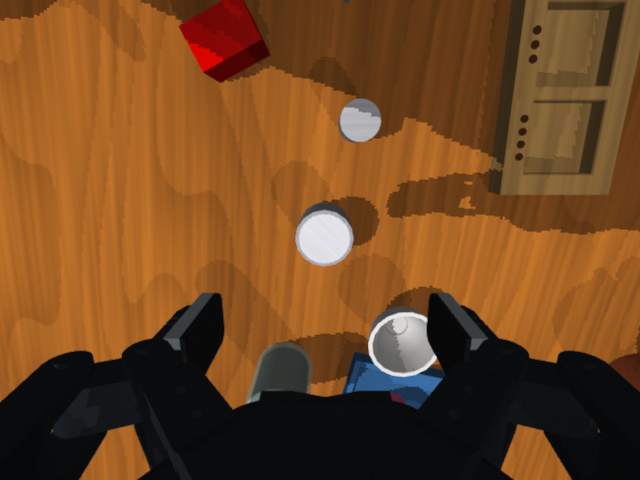

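```bash
python3 - <<'E'
from h import *
W=load('w6'); print(onz(W,(324.8,237),.038),np.linalg.norm(onz(W,(352,237),.038)-onz(W,(297,237),.038)), onz(W,(360,120),.038))
plan(list(onz(W,(324.8,237),.038)[0][:2])+[.019],6.1)
E
```

```text
[[ 0.42955675 -0.18336001  0.038     ]] 0.04103533832330753 [[ 0.44491135 -0.0988156   0.038     ]]
pos [ 0.4287 -0.1855  0.1413] yaw 6.0 j7 -0.12 tilt [ 0.  0. -1.] t 12.0 grip 0.0856
turn -0.1; shift before turn [122.3   1.   -2. ] | after turn [122.3   1.   -2. ]
```

```bash
python3 -m pendant '[[30,1,-2,0],[40,0,0,0],[40,0,0,0],[12,0,0,0],[0,0,0,0],[0,0,0,0]]' 1; python3 -m pendant '[[0,0,0,0],[0,0,0,0],[0,0,0,0],[0,0,0,0],[0,0,0,0],[0,0,0,0],[0,0,0,0]]' -1 40;  python3 - <<'E'
from h import *
plan([0.428,-0.184,0.019],6.1)
E
```

```text
clock: 12.75
position: [0.4299, -0.1832, 0.0205]
tool_rot: [1.03, 1.569, -0.434]
force: [-0.3, 0.3, 0.5]
grip_width: 0.0855
clock: 13.62
position: [0.4294, -0.1831, 0.0199]
tool_rot: [0.404, 1.57, -1.061]
force: [-2.7, -0.3, 15.7]
grip_width: 0.0423
pos [ 0.4294 -0.1831  0.0199] yaw 6.1 j7 -0.35 tilt [ 0.    -0.001 -1.   ] t 13.6 grip 0.0423
turn 0.0; shift before turn [ 0.9 -1.5  0.8] | after turn [ 0.9 -1.5  0.8]
```

```bash
python3 -m pendant '[[-15,0,0,0],[-30,0,0,0],[-40,0,0,0],[-20,0,0,0]]';  python3 - <<'E'
from h import *
plan([0.5782,0.0905,0.12],6.1)
E
```

```text
clock: 14.12
position: [0.4296, -0.1828, 0.1267]
tool_rot: [1.053, 1.569, -0.41]
force: [0.1, -0.7, -0.4]
grip_width: 0.0426
pos [ 0.4296 -0.1828  0.1267] yaw 6.1 j7 -0.15 tilt [ 0.002 -0.001 -1.   ] t 14.1 grip 0.0426
turn 0.0; shift before turn [   6.8  177.  -255.9] | after turn [   6.8  176.8 -256. ]
```

```bash
python3 -m pendant '[[0,25,-36,0],[0,35,-50,0],[0,35,-50,0],[0,35,-50,0],[0,30,-45,0],[5,17,-25,0],[0,0,0,0],[0,0,0,0],[0,0,0,0]]';  python3 - <<'E'
from h import *
plan([0.5782,0.0905,0.12],6.1); grab('wrist','w7')
E
```

```text
clock: 15.25
position: [0.5777, 0.0894, 0.1197]
tool_rot: [0.01, 1.57, -1.455]
force: [0.1, 0.4, -1.5]
grip_width: 0.0424
pos [0.5777 0.0894 0.1197] yaw 6.0 j7 -0.65 tilt [ 0. -0. -1.] t 15.2 grip 0.0424
turn -0.1; shift before turn [-0.3  0.6 -1.1] | after turn [-0.3  0.6 -1.1]
```

View pics/w7.png

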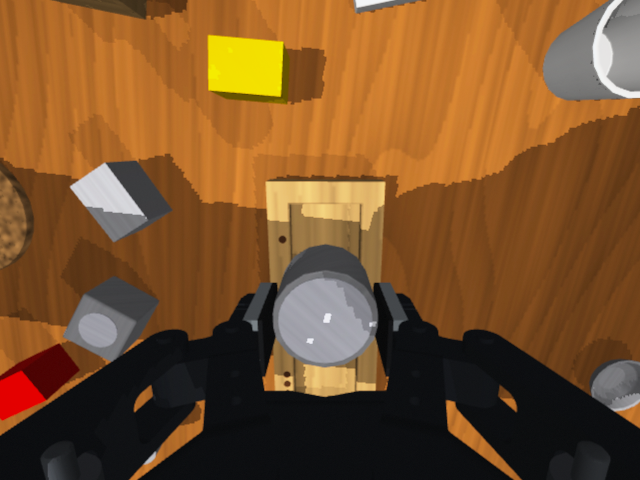

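```bash
python3 -m pendant '[[30,0,-1,0],[35,0,0,0],[15,0,0,0],[8,0,0,0],[4,0,0,0],[0,0,0,0],[0,0,0,0]]';  python3 - <<'E'
from h import *
plan([0.5782,0.0905,0.026],6.1);print(bot.observe()['force'])
E
```

```text
clock: 16.18
position: [0.5781, 0.0917, 0.0279]
tool_rot: [1.547, 1.57, 0.083]
force: [0.5, 0.2, -0.5]
grip_width: 0.0422
pos [0.5781 0.0917 0.0279] yaw 6.1 j7 -0.74 tilt [ 0.001  0.    -1.   ] t 16.2 grip 0.0422
turn 0.0; shift before turn [ 1.9 -0.   1.2] | after turn [ 1.9 -0.   1.2]
[ 0.49496569  0.17584014 -0.5100461 ]
```

```bash
python3 -m pendant '[[2,0,1,0],[0,0,0,0],[0,0,0,0]]'; python3 -m pendant '[[0,0,0,0],[0,0,0,0],[0,0,0,0]]' 0.5; python3 -m pendant '[[-10,0,0,0],[-30,0,0,0],[-40,0,0,0],[-40,0,0,0],[0,0,0,0]]' 1; python3 - <<'E'
from h import *
plan([0.418,0.011,0.16],6.1); grab('wrist','w8');grab('scene','s8')
E
```

```text
clock: 16.55
position: [0.5782, 0.0909, 0.026]
tool_rot: [1.696, 1.57, 0.232]
force: [-3.1, 0.1, 10.7]
grip_width: 0.0424
clock: 16.92
position: [0.5778, 0.0906, 0.0252]
tool_rot: [-1.532, 1.571, -2.996]
force: [-0.7, -0.3, 1.1]
grip_width: 0.0643
clock: 17.55
position: [0.5792, 0.091, 0.1486]
tool_rot: [1.597, 1.566, 0.132]
force: [-0.7, 0.4, -0.5]
grip_width: 0.0852
pos [0.5792 0.091  0.1486] yaw 6.1 j7 -0.62 tilt [ 0.005  0.001 -1.   ] t 17.6 grip 0.0852
turn 0.0; shift before turn [ -12.2 -168.8   62.4] | after turn [ -12.2 -168.8   62.5]
```

View pics/w8.png

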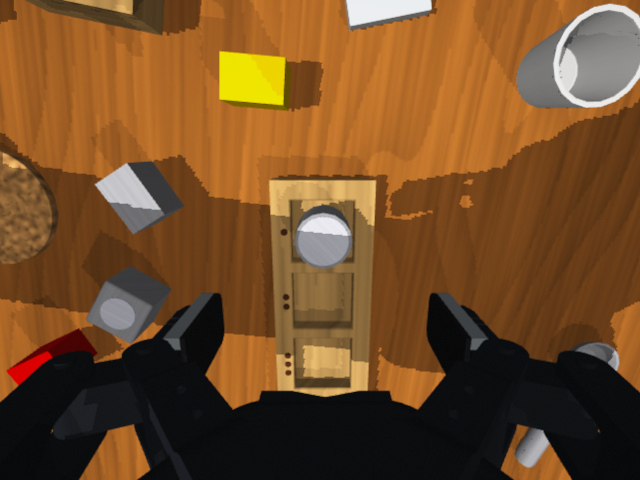

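View pics/s8.png

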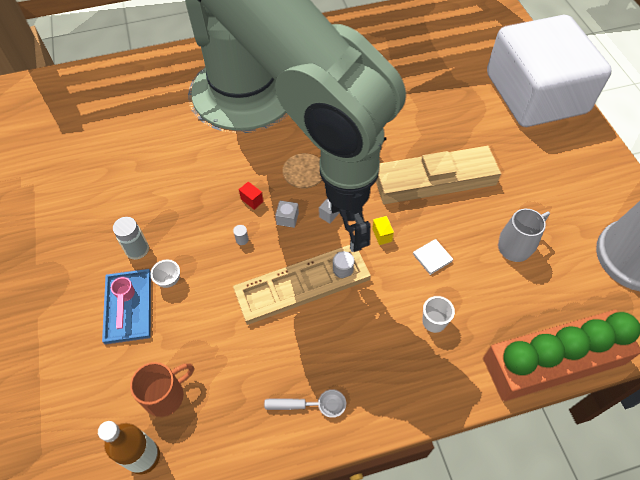

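```bash
python3 -m pendant '[[-6,-40,15,0],[-6,-42,16,0],[0,-42,16,0],[0,-43,15,0],[0,0,0,0],[0,0,0,0],[0,0,0,0]]' 1; python3 - <<'E'
from h import *
plan([0.418,0.011,0.16],6.1); grab('wrist','w9')
E
```

```text
clock: 18.52
position: [0.419, 0.0118, 0.1571]
tool_rot: [-3.038, 1.57, 1.781]
force: [-0.2, 0.1, 0.2]
grip_width: 0.0854
pos [0.419  0.0118 0.1571] yaw 6.2 j7 -0.53 tilt [-0.     0.001 -1.   ] t 18.5 grip 0.0854
turn 0.1; shift before turn [-2.9 -1.1  0.7] | after turn [-2.9 -1.1  0.7]
```

View pics/w9.png

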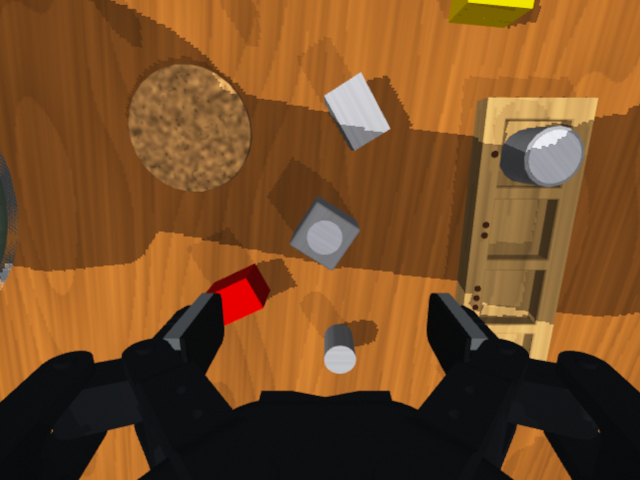

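```bash
python3 - <<'E'
from h import *
W=load('w9')
cv2.imwrite('pics/c9.png',cv2.resize(cv2.cvtColor(W['img'],cv2.COLOR_RGB2BGR)[60:290,260:410],None,fx=3.5,fy=2.6*1.0 if 0 else 2.6,interpolation=cv2.INTER_CUBIC))
h=cv2.cvtColor(W['img'],cv2.COLOR_RGB2HSV)
for p in ((340,215),(310,250),(325,238),(350,240),(352,110),(365,128),(300,215),(310,225)): print(p,h[p[1],p[0]])
m=mask(W,(0,0,60),(179,60,255),(280,370,185,280)); c=big(m); print(rectz(W,c,.038), cv2.minAreaRect(c))
m=mask(W,(0,0,60),(179,60,255),(310,400,60,160)); c=big(m); print(rectz(W,c,.038))
E
```

```text
(340, 215) [120   8  67]
(310, 250) [120   8 122]
(325, 238) [120  15 170]
(350, 240) [120   6 122]
(352, 110) [126   6 208]
(365, 128) [114   7 191]
(300, 215) [ 14 195  94]
(310, 225) [120   8 127]
((419.80975341796875, 12.459423065185547), (45.24806213378906, 42.98853302001953), 63.26816177368164) ((324.9415283203125, 233.62257385253906), (54.54549026489258, 56.36479568481445), 32.61924362182617)
((432.88116455078125, 104.58525848388672), (32.24612808227539, 44.13197326660156), 36.88589859008789)
```

View pics/c9.png

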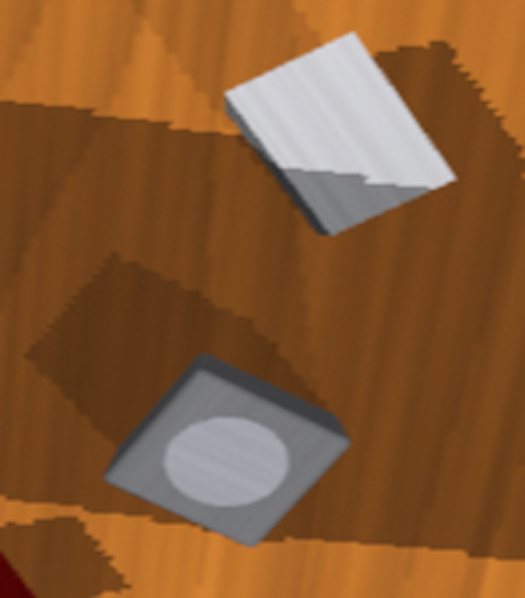

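```bash
python3 - <<'E'
from h import *
W=load('w9')
m=mask(W,(0,0,95),(179,60,255),(280,370,185,280)); c=big(m); print(rectz(W,c,.038)); print(onz(W,(325,238),.038))
plan([.4195,.0113,.019],-26.7)
E
```

```text
((419.82012939453125, 9.956783294677734), (40.823509216308594, 40.68376922607422), 63.07341766357422)
[[0.42040825 0.00913606 0.038     ]]
pos [0.4189 0.0118 0.1571] yaw 6.2 j7 -0.53 tilt [-0.     0.001 -1.   ] t 18.6 grip 0.0856
turn 32.9; shift before turn [138.1   0.5   0.6] | after turn [138.1   0.8   0.2]
```

```bash
python3 -m pendant '[[0,1,2,0],[0,0,0,10.5],[10,0,0,10.5],[30,0,0,10.5],[40,0,0,1],[40,0,0,0],[17,0,0,0],[0,0,0,0],[0,0,0,0]]' 1; python3 - <<'E'
from h import *
plan([.420,.010,.019],-26.8); grab('wrist','w10')
E
```

```text
clock: 19.7
position: [0.4201, 0.0095, 0.0209]
tool_rot: [2.188, 1.57, 0.157]
force: [0.6, 0.1, -0.5]
grip_width: 0.0858
pos [0.4201 0.0095 0.0209] yaw -26.4 j7 -1.32 tilt [ 0.001  0.    -1.   ] t 19.7 grip 0.0858
turn 0.4; shift before turn [ 1.9 -0.3 -0.5] | after turn [ 1.9 -0.3 -0.4]
```

View pics/w10.png

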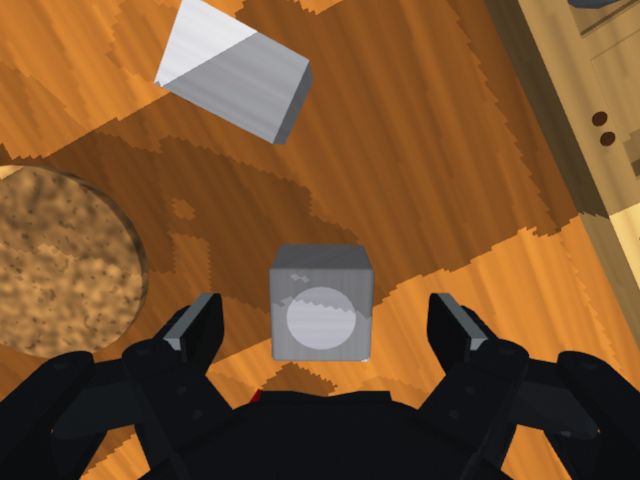

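```bash
python3 -m pendant '[[1,0,0,0],[0,0,0,0],[0,0,0,0],[0,0,0,0],[0,0,0,0],[0,0,0,0],[0,0,0,0]]' -1 40; python3 -m pendant '[[-15,0,0,0],[-30,0,0,0],[-40,0,0,0],[-20,0,0,0]]';  python3 - <<'E'
from h import *
plan([0.5848,0.0288,0.12],6.1)
E
```

```text
clock: 20.62
position: [0.4198, 0.0092, 0.0197]
tool_rot: [1.56, 1.57, -0.471]
force: [-1.4, -0.6, 10.4]
grip_width: 0.0411
clock: 21.12
position: [0.42, 0.0093, 0.126]
tool_rot: [2.009, 1.569, -0.023]
force: [0.1, -0.5, -0.4]
grip_width: 0.0411
pos [0.42   0.0093 0.126 ] yaw -26.4 j7 -1.09 tilt [ 0.002 -0.    -1.   ] t 21.1 grip 0.0411
turn -32.5; shift before turn [  6.3 138.9 -90.8] | after turn [  6.3 165.9  -1.9]
```

```bash
python3 -m pendant '[[0,0,0,-10.5],[0,0,0,-10.5],[0,0,0,-10.5],[0,30,0,-1],[0,45,0,0],[3,45,0,0],[3,35,-1,0],[0,11,-1,0],[0,0,0,0],[0,0,0,0]]';  python3 - <<'E'
from h import *
plan([0.5848,0.0288,0.12],6.1);grab('wrist','w11')
E
```

```text
clock: 22.38
position: [0.5836, 0.0282, 0.1184]
tool_rot: [-0.865, 1.57, -2.329]
force: [-0.8, -0.6, -0.0]
grip_width: 0.0409
pos [0.5836 0.0282 0.1184] yaw 6.1 j7 -0.55 tilt [-0. -0. -1.] t 22.4 grip 0.0409
turn 0.0; shift before turn [-1.6  1.3 -0.4] | after turn [-1.6  1.3 -0.4]
```

View pics/w11.png

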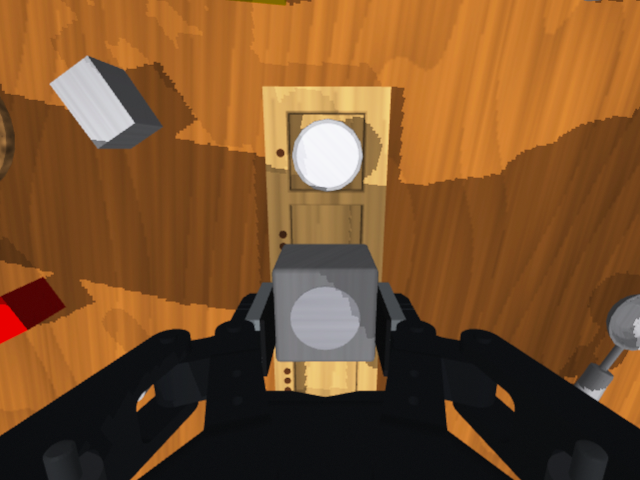

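```bash
python3 -m pendant '[[30,1,0,0],[35,0,0,0],[15,0,0,0],[7,0,0,0],[2,0,0,0],[0,0,0,0],[0,0,0,0]]';  python3 - <<'E'
from h import *
plan([0.5848,0.0288,0.0258],6.1);print(bot.observe()['force'])
E
```

```text
clock: 23.3
position: [0.5859, 0.0285, 0.03]
tool_rot: [1.416, 1.57, -0.048]
force: [0.2, -0.9, -0.4]
grip_width: 0.0406
pos [0.5859 0.0285 0.03  ] yaw 6.1 j7 -0.64 tilt [ 0.001 -0.    -1.   ] t 23.3 grip 0.0406
turn 0.0; shift before turn [ 4.2 -1.1 -0.4] | after turn [ 4.2 -1.1 -0.4]
[ 0.20948949 -0.86039622 -0.36661736]
```

```bash
python3 -m pendant '[[3,-1,0,0],[1,0,0,0],[0,0,0,0],[0,0,0,0]]'; python3 -m pendant '[[0,0,0,0],[0,0,0,0],[0,0,0,0]]' 0.5; python3 -m pendant '[[-10,0,0,0],[-30,0,0,0],[-40,0,0,0],[-40,0,0,0],[0,0,0,0]]' 1; python3 - <<'E'
from h import *
plan([0.433,0.104,0.16],6.1); grab('wrist','w12')
E
```

```text
clock: 23.8
position: [0.5844, 0.0284, 0.0258]
tool_rot: [-0.138, 1.57, -1.602]
force: [-4.2, -1.6, 10.7]
grip_width: 0.0412
clock: 24.18
position: [0.5845, 0.0285, 0.0252]
tool_rot: [-2.671, 1.571, 2.148]
force: [-0.0, 0.3, 0.4]
grip_width: 0.0642
clock: 24.8
position: [0.5859, 0.0288, 0.1486]
tool_rot: [1.487, 1.566, 0.023]
force: [0.4, 0.4, -0.4]
grip_width: 0.0857
pos [0.5859 0.0288 0.1486] yaw 6.1 j7 -0.53 tilt [ 0.005  0.    -1.   ] t 24.8 grip 0.0857
turn 0.0; shift before turn [ -12.1 -144.   -91.1] | after turn [ -12.1 -144.   -91. ]
```

View pics/w12.png

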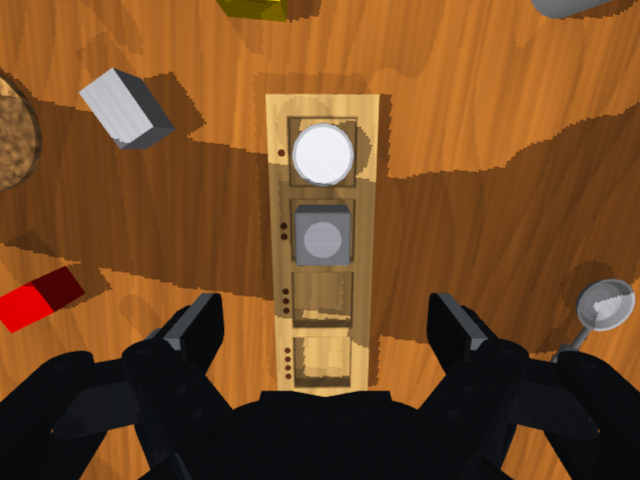

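```bash
python3 -m pendant '[[0,-35,-22,0],[0,-36,-23,0],[0,-36,-23,0],[0,-37,-23,0],[0,0,0,-10.3],[0,0,0,-10.3],[0,0,0,-10.3],[0,0,0,0],[0,0,0,0]]' 1; python3 - <<'E'
from h import *
W=grab('wrist','w13')
m=mask(W,(0,0,95),(179,60,255),(220,420,120,290)); c=big(m); r=rectz(W,c,.038); print(r,cv2.boundingRect(c))
plan([r[0][0]/1000,r[0][1]/1000,0.019],36.9); 
E
```

```text
clock: 25.98
position: [0.4315, 0.1035, 0.145]
tool_rot: [-2.283, 1.57, 3.071]
force: [0.5, -1.8, 0.5]
grip_width: 0.0856
((433.2336120605469, 105.18854522705078), (29.92317008972168, 44.657291412353516), 37.7324104309082) (307, 208, 41, 58)
pos [0.4315 0.1036 0.1452] yaw 36.8 j7 -0.33 tilt [-0. -0. -1.] t 26.0 grip 0.0853
turn -0.1; shift before turn [126.2   2.4  -0.3] | after turn [126.2   2.4  -0.3]
```

View pics/w13.png

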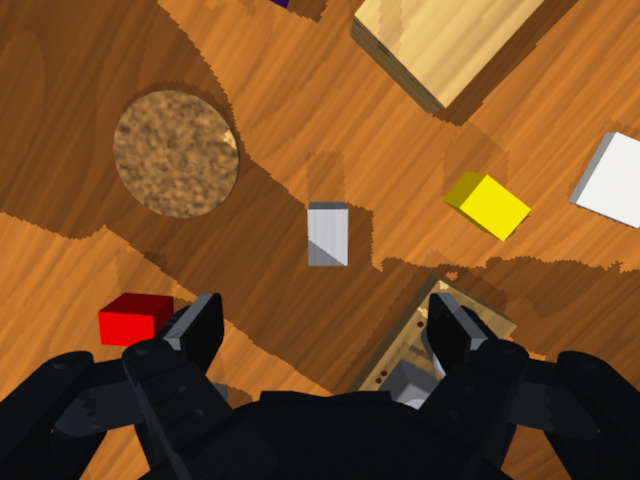

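```bash
python3 -m pendant '[[30,2,0,-0.5],[40,0,0,0],[40,0,0,0],[16,0,0,0],[0,0,0,0],[0,0,0,0]]' 1; python3 -m pendant '[[1,0,0,0],[0,0,0,0],[0,0,0,0],[0,0,0,0],[0,0,0,0],[0,0,0,0],[0,0,0,0],[0,0,0,0]]' -1 40; python3 -m pendant '[[-15,0,0,0],[-30,0,0,0],[-40,0,0,0],[-20,0,0,0]]';  python3 - <<'E'
from h import *
plan([0.5914,-0.0328,0.12],6.1)
E
```

```text
clock: 26.78
position: [0.4336, 0.105, 0.02]
tool_rot: [1.055, 1.57, 0.138]
force: [0.5, -0.1, 0.1]
grip_width: 0.0857
clock: 27.78
position: [0.4334, 0.1048, 0.0186]
tool_rot: [0.536, 1.57, -0.38]
force: [-1.3, -0.7, 10.3]
grip_width: 0.0291
clock: 28.28
position: [0.4335, 0.1049, 0.125]
tool_rot: [1.036, 1.569, 0.12]
force: [-0.1, -0.6, -1.5]
grip_width: 0.0292
pos [0.4335 0.1049 0.125 ] yaw 37.5 j7 -0.36 tilt [ 0.001  0.    -1.   ] t 28.3 grip 0.0292
turn 31.4; shift before turn [  5.1  41.3 205.4] | after turn [  5.1 142.3 153.7]
```

```bash
python3 -m pendant '[[0,0,0,10.5],[0,0,0,10.5],[0,0,0,10.4],[0,30,32,0],[2,38,41,0],[3,38,41,0],[0,30,33,0],[0,6,7,0],[0,0,0,0],[0,0,0,0]]';  python3 - <<'E'
from h import *
plan([0.5914,-0.0328,0.0255],6.1);grab('wrist','w14')
E
```

```text
clock: 29.52
position: [0.5901, -0.0321, 0.1184]
tool_rot: [-2.228, 1.57, 2.593]
force: [0.5, -1.1, -0.7]
grip_width: 0.0294
pos [ 0.5901 -0.0321  0.1184] yaw 6.2 j7 -0.44 tilt [-0.  0. -1.] t 29.5 grip 0.0294
turn 0.1; shift before turn [92.9  1.2  0.9] | after turn [92.9  1.2  0.9]
```

View pics/w14.png

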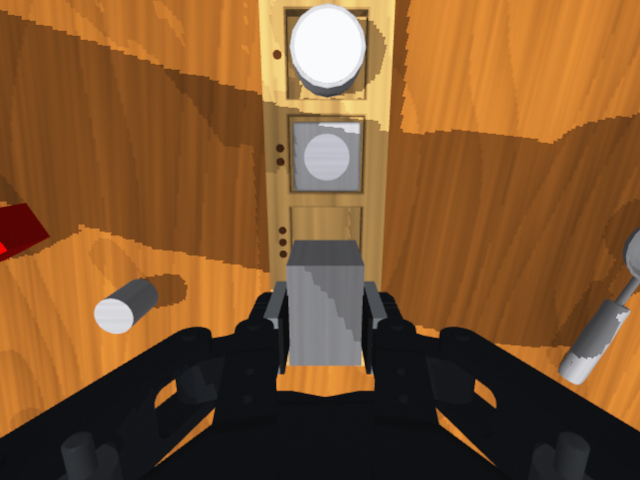

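```bash
python3 -m pendant '[[30,1,1,0],[35,0,0,0],[15,0,0,0],[8,0,0,0],[2,0,0,0],[0,0,0,0],[0,0,0,0]]';  python3 - <<'E'
from h import *
plan([0.5914,-0.0328,0.025],6.1);print(bot.observe()['force'])
E
```

```text
clock: 30.45
position: [0.5924, -0.0341, 0.029]
tool_rot: [1.372, 1.57, -0.093]
force: [-0.9, 1.1, -1.3]
grip_width: 0.0293
pos [ 0.5924 -0.0341  0.029 ] yaw 6.1 j7 -0.53 tilt [ 0.001 -0.    -1.   ] t 30.4 grip 0.0293
turn 0.0; shift before turn [ 4.  -0.8 -1.4] | after turn [ 4.  -0.8 -1.4]
[-0.92154822  1.11164249 -1.34403915]
```

```bash
python3 -m pendant '[[3,-1,-1,0],[1,0,0,0],[0,0,0,0],[0,0,0,0]]'; python3 -m pendant '[[0,0,0,0],[0,0,0,0],[0,0,0,0]]' 0.3; python3 -m pendant '[[-10,0,0,0],[-30,0,0,0],[-40,0,0,0],[-40,0,0,0],[0,0,0,0]]' 1; python3 - <<'E'
from h import *
plan([0.444,-0.099,0.15],6.1); grab('wrist','w15')
E
```

```text
clock: 30.95
position: [0.5907, -0.0331, 0.0247]
tool_rot: [-0.68, 1.571, -2.144]
force: [-3.4, -0.3, 9.5]
grip_width: 0.0294
clock: 31.32
position: [0.5909, -0.0331, 0.0242]
tool_rot: [-3.032, 1.571, 1.787]
force: [0.2, -0.4, 0.8]
grip_width: 0.0556
clock: 31.95
position: [0.5923, -0.033, 0.1477]
tool_rot: [1.393, 1.566, -0.071]
force: [-0.0, -0.3, -0.6]
grip_width: 0.0854
pos [ 0.5923 -0.033   0.1477] yaw 6.1 j7 -0.42 tilt [ 0.005 -0.    -1.   ] t 31.9 grip 0.0854
turn 0.0; shift before turn [  -3.  -154.5   49.8] | after turn [  -3.  -154.4   49.9]
```

View pics/w15.png

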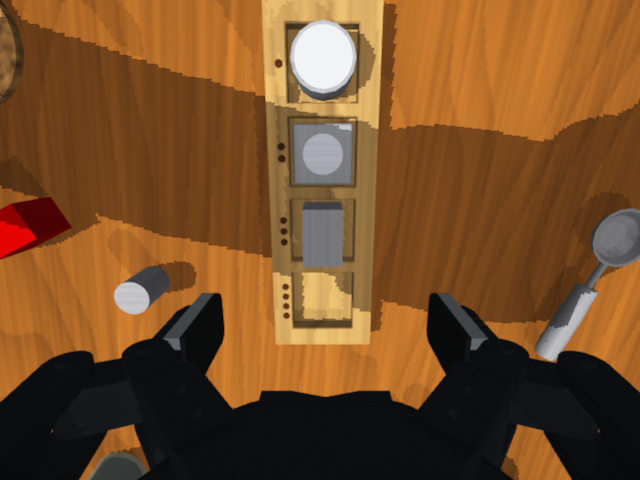

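Three tins are in and seated. Slim tin at (133,296) next.

```bash
python3 -m pendant '[[0,-38,12,0],[0,-39,12,0],[0,-39,13,0],[0,-38,13,0],[0,0,0,0],[0,0,0,0],[0,0,0,0]]' 1; python3 - <<'E'
from h import *
W=grab('wrist','w16')
m=mask(W,(0,0,95),(179,60,255),(220,420,150,290)); c=big(m); r=rectz(W,c,.038); print(r,cv2.boundingRect(c))
plan([r[0][0]/1000,r[0][1]/1000,0.019],6.1); 
E
```

```text
clock: 32.88
position: [0.4436, -0.0987, 0.1441]
tool_rot: [2.886, 1.57, 1.423]
force: [-0.6, 0.8, 0.7]
grip_width: 0.0849
((444.791259765625, -98.58834838867188), (27.283811569213867, 27.368881225585938), 6.146243572235107) (307, 221, 37, 36)
pos [ 0.4436 -0.0987  0.1441] yaw 6.2 j7 -0.32 tilt [ 0.     0.001 -1.   ] t 32.9 grip 0.0851
turn 0.1; shift before turn [1.251e+02 1.200e+00 1.000e-01] | after turn [1.251e+02 1.200e+00 1.000e-01]
```

View pics/w16.png

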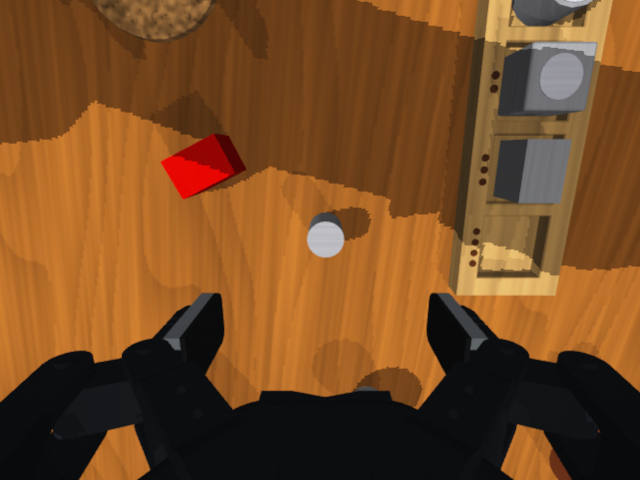

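```bash
python3 -m pendant '[[30,1,0,0],[40,0,0,0],[40,0,0,0],[15,0,0,0],[0,0,0,0],[0,0,0,0]]' 0.5; python3 -m pendant '[[1,0,0,0],[0,0,0,0],[0,0,0,0],[0,0,0,0],[0,0,0,0],[0,0,0,0],[0,0,0,0]]' -1 40; python3 -m pendant '[[-15,0,0,0],[-30,0,0,0],[-40,0,0,0],[-20,0,0,0]]';  python3 - <<'E'
from h import *
plan([0.5980,-0.0945,0.12],6.1)
E
```

```text
clock: 33.67
position: [0.4446, -0.099, 0.0198]
tool_rot: [1.514, 1.57, 0.051]
force: [0.2, 0.2, -0.2]
grip_width: 0.0639
clock: 34.55
position: [0.4444, -0.0994, 0.0189]
tool_rot: [0.935, 1.57, -0.529]
force: [-2.3, 1.4, 9.8]
grip_width: 0.0268
clock: 35.05
position: [0.4445, -0.0993, 0.1252]
tool_rot: [1.128, 1.569, -0.336]
force: [0.4, -0.5, -0.7]
grip_width: 0.0261
pos [ 0.4445 -0.0993  0.1252] yaw 6.1 j7 -0.36 tilt [ 0.002 -0.001 -1.   ] t 35.0 grip 0.0261
turn 0.0; shift before turn [  5.5 153.1  11.5] | after turn [  5.5 153.1  11.5]
```

```bash
python3 -m pendant '[[0,30,3,0],[2,40,3,0],[3,40,3,0],[0,30,3,0],[0,13,0,0],[0,0,0,0],[0,0,0,0]]';  python3 - <<'E'
from h import *
plan([0.5980,-0.0945,0.0255],6.1);grab('wrist','w17')
E
```

```text
clock: 35.92
position: [0.5965, -0.095, 0.1184]
tool_rot: [-1.131, 1.57, -2.595]
force: [-0.4, -0.1, -0.4]
grip_width: 0.0266
pos [ 0.5965 -0.095   0.1184] yaw 6.1 j7 -0.33 tilt [-0.001 -0.    -1.   ] t 35.9 grip 0.0266
turn 0.0; shift before turn [92.9  1.6 -0.3] | after turn [92.9  1.6 -0.3]
```

View pics/w17.png

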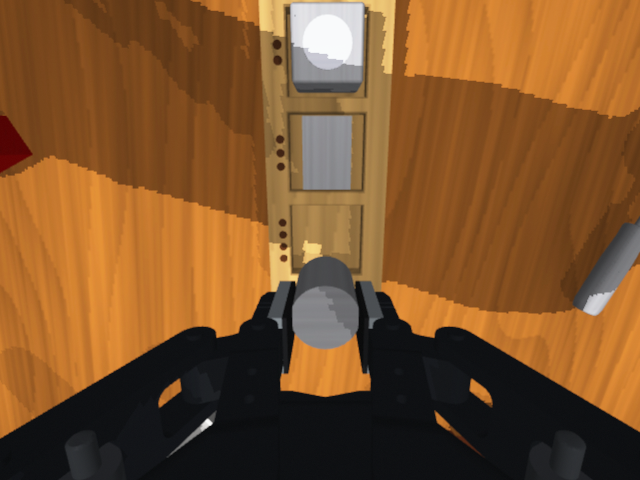

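```bash
python3 -m pendant '[[30,1,0,0],[35,0,0,0],[15,0,0,0],[8,0,0,0],[3,0,0,0],[0,0,0,0],[0,0,0,0]]';  python3 - <<'E'
from h import *
plan([0.5980,-0.0945,0.025],6.1);print(bot.observe()['force'])
E
python3 -m pendant '[[2,0,0,0],[0,0,0,0],[0,0,0,0],[0,0,0,0]]'
```

```text
clock: 36.85
position: [0.5988, -0.0948, 0.0279]
tool_rot: [1.256, 1.57, -0.208]
force: [-0.8, -0.2, -0.5]
grip_width: 0.0264
pos [ 0.5988 -0.0948  0.0279] yaw 6.1 j7 -0.41 tilt [ 0.001 -0.    -1.   ] t 36.9 grip 0.0264
turn 0.0; shift before turn [ 2.9 -0.8 -0.4] | after turn [ 2.9 -0.8 -0.4]
[-0.84510198 -0.21386854 -0.47677639]
clock: 37.35
position: [0.5985, -0.0947, 0.0253]
tool_rot: [3.093, 1.571, 1.629]
force: [0.3, 0.3, -0.7]
grip_width: 0.0262
```

```bash
python3 -m pendant '[[1,0,0,0],[0,0,0,0],[0,0,0,0]]'; python3 -m pendant '[[0,0,0,0],[0,0,0,0],[0,0,0,0]]' 0.3; python3 -m pendant '[[-10,0,0,0],[-30,0,0,0],[-40,0,0,0],[-40,0,0,0],[-40,0,0,0],[0,0,0,0]]' 1; python3 - <<'E'
from h import *
plan([0.405,0.362,0.2],6.1); grab('wrist','w18');grab('scene','s18')
E
```

```text
clock: 37.72
position: [0.5986, -0.0947, 0.0249]
tool_rot: [0.617, 1.57, -0.847]
force: [-4.5, -1.1, 11.4]
grip_width: 0.0262
clock: 38.1
position: [0.5984, -0.0947, 0.0242]
tool_rot: [-2.12, 1.571, 2.699]
force: [-0.4, 0.2, 0.1]
grip_width: 0.0552
clock: 38.85
position: [0.5998, -0.0946, 0.1878]
tool_rot: [1.294, 1.566, -0.17]
force: [-0.1, 0.0, -1.3]
grip_width: 0.0853
pos [ 0.5998 -0.0946  0.1878] yaw 6.1 j7 -0.27 tilt [ 0.005 -0.001 -1.   ] t 38.9 grip 0.0853
turn 0.0; shift before turn [ -13.5 -145.  -474.7] | after turn [ -13.5 -145.1 -474.7]
```

View pics/w18.png

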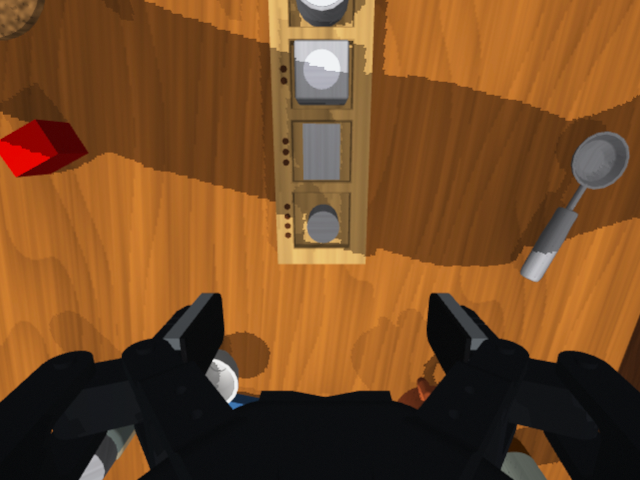

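View pics/s18.png

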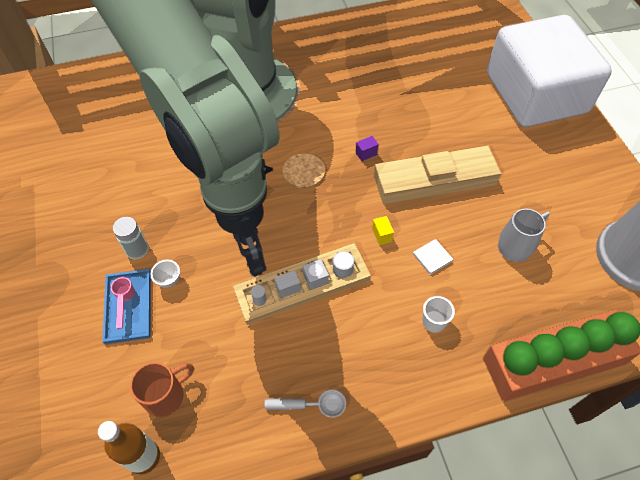

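```bash
python3 -m pendant '[[-10,-20,-35,0],[-10,-20,-45,0],[-10,-20,-45,0],[0,-20,-45,0],[0,-20,-45,0],[0,-20,-45,0],[0,-20,-45,0],[0,-15,-45,0],[0,0,-40,10],[0,0,0,1.7],[0,0,0,0],[0,0,0,0]]' 1; python3 - <<'E'
from h import *
plan([0.41,0.29,0.22],-5.6); grab('wrist','w19')
E
```

```text
clock: 40.45
position: [0.4031, 0.2753, 0.214]
tool_rot: [-0.499, 1.57, -2.167]
force: [-0.7, -0.1, -0.8]
grip_width: 0.0853
pos [0.4031 0.2753 0.214 ] yaw -5.6 j7 -1.22 tilt [-0.    -0.001 -1.   ] t 40.5 grip 0.0853
turn 0.0; shift before turn [ -6.    5.5 -15.3] | after turn [ -6.    5.5 -15.3]
```

View pics/w19.png

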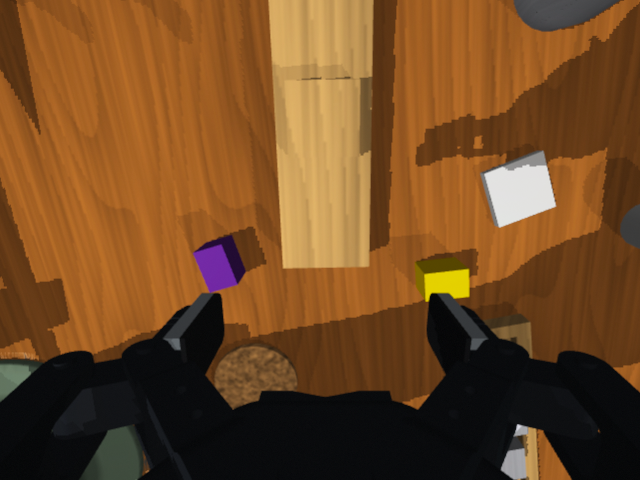

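```bash
python3 -m pendant '[[-10,4,-35,0],[-10,4,-35,0],[0,0,0,0],[0,0,0,0]]' 1; python3 - <<'E'
from h import *
plan([0.41,0.36,0.1],-5.6); grab('wrist','w20')
E
```

```text
clock: 41.0
position: [0.4177, 0.3444, 0.2339]
tool_rot: [-0.458, 1.57, -2.126]
force: [-0.3, 0.0, 0.3]
grip_width: 0.0851
pos [0.4177 0.3444 0.2339] yaw -5.6 j7 -1.29 tilt [-0.    -0.001 -1.   ] t 41.0 grip 0.0851
turn 0.0; shift before turn [133.9  -9.1 -14.9] | after turn [133.9  -9.1 -14.9]
```

View pics/w20.png

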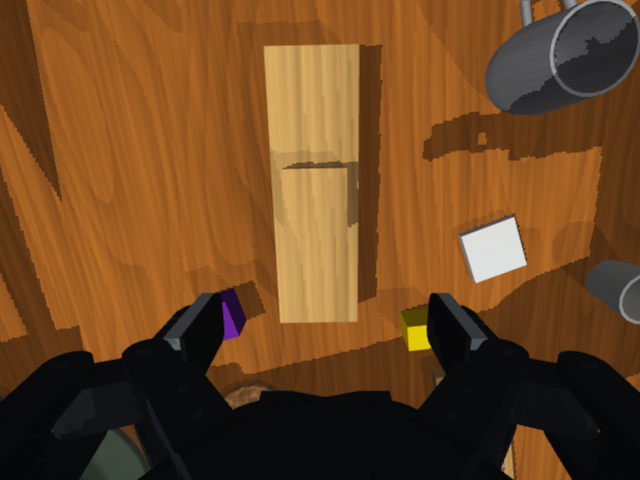

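```bash
cat >> h.py <<'E'
def fitrect(f,c,z,p,a,hx,hy,mg=.012):
    """p centre m, a deg; fit the four sides of contour points on plane z"""
    X=onz(f,c.reshape(-1,2),z)[:,:2]; p=np.array(p,float); a=np.radians(a)
    for it in range(4):
        ex=np.array([np.cos(a),np.sin(a)]);ey=np.array([-ex[1],ex[0]])
        L=np.c_[(X-p)@ex,(X-p)@ey]; s=[]
        t=L[(abs(L[:,0]-hx)<mg)&(abs(L[:,1])<hy-mg)];b=L[(abs(L[:,0]+hx)<mg)&(abs(L[:,1])<hy-mg)]
        l=L[(abs(L[:,1]-hy)<mg)&(abs(L[:,0])<hx-mg)];r=L[(abs(L[:,1]+hy)<mg)&(abs(L[:,0])<hx-mg)]
        ft,fb=np.polyfit(t[:,1],t[:,0],1),np.polyfit(b[:,1],b[:,0],1)
        fl,fr=np.median(l[:,1]) if len(l) else hy,np.median(r[:,1]) if len(r) else -hy
        p=p+ex*(ft[1]+fb[1])/2+ey*(fl+fr)/2; a-=(ft[0]+fb[0])/2
    print('centre',p.round(4),'yaw %.2f'%np.degrees(a),'size',round(ft[1]-fb[1],4),round(fl-fr,4),'slopes',ft[0].round(4),fb[0].round(4),'n',len(t),len(b),len(l),len(r))
    return p,np.degrees(a)
E
python3 - <<'E'
from h import *
W=load('w20')
h=cv2.cvtColor(W['img'],cv2.COLOR_RGB2HSV)
for p in ((300,100),(300,300),(262,100),(340,200),(355,200),(320,160)): print(p,h[p[1],p[0]])
m=mask(W,(14,60,60),(24,165,255),(240,375,30,340)); m=cv2.morphologyEx(m,cv2.MORPH_CLOSE,np.ones((5,5)));m=cv2.morphologyEx(m,cv2.MORPH_OPEN,np.ones((5,5)))
cv2.imwrite('pics/m20.png',m)
c=big(m); print(rectz(W,c,.042)); fitrect(W,c,.042,(.413,.362),-5.6,.042,.135)
for q in ((264,45),(359,44),(357,321),(280,323)): print(onz(W,q,.042)[0].round(4))
for q in ((281,168),(357,166)): print('block near?',onz(W,q,.062)[0].round(4))
E
```

```text
(300, 100) [ 17 142 185]
(300, 300) [ 18 141 197]
(262, 100) [ 14 200 138]
(340, 200) [ 18 143 184]
(355, 200) [ 18 146 105]
(320, 160) [ 18 144 181]
((410.8683166503906, 363.83935546875), (270.58795166015625, 84.55217742919922), 85.38121032714844)
centre [0.4109 0.364 ] yaw -4.60 size 0.0835 0.2695 slopes -0.0001 0.0001 n 252 252 68 55
[0.3804 0.5024 0.042 ]
[0.4636 0.495  0.042 ]
[0.4422 0.226  0.042 ]
[0.3584 0.2318 0.042 ]
block near? [0.384  0.3967 0.062 ]
block near? [0.4525 0.3917 0.062 ]
```

View pics/m20.png

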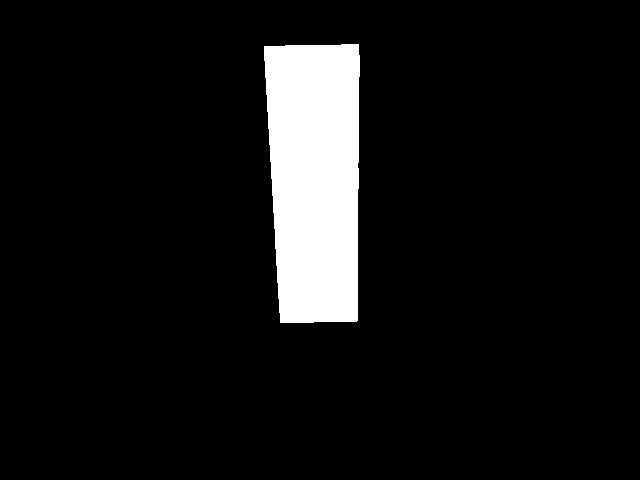

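```bash
python3 - <<'E'
from h import *
plan([0.4109,0.364,0.047],-4.6)
E
```

```text
pos [0.4177 0.3442 0.2339] yaw -5.6 j7 -1.29 tilt [-0.    -0.001 -1.   ] t 41.0 grip 0.0853
turn -1.0; shift before turn [186.9  -8.7 -19.3] | after turn [186.9  -8.3 -19.4]
```

```bash
python3 -m pendant '[[30,-9,-19,-1],[45,0,0,0],[45,0,0,0],[30,0,0,0],[0,0,0,0],[0,0,0,0],[0,0,0,0]]' 1; python3 - <<'E'
from h import *
plan([0.4109,0.364,0.047],-4.6);grab('wrist','w21')
E
```

```text
clock: 41.92
position: [0.4111, 0.3654, 0.0857]
tool_rot: [2.29, 1.569, 0.639]
force: [0.7, -0.7, -0.7]
grip_width: 0.0854
pos [0.4111 0.3654 0.0857] yaw -4.6 j7 -1.48 tilt [ 0.002  0.001 -1.   ] t 41.9 grip 0.0854
turn -0.0; shift before turn [38.7 -0.1  1.5] | after turn [38.7 -0.1  1.5]
```

View pics/w21.png

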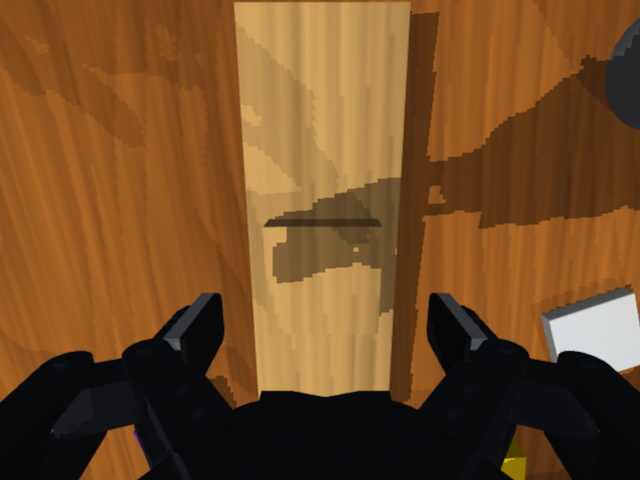

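```bash
python3 - <<'E'
from h import *
W=load('w21')
a,b=onz(W,(264,227),.062)[0],onz(W,(382,227),.062)[0]; print(a,b,np.linalg.norm(a-b)); m=(a+b)/2; y=np.radians(-4.6)
print('centre from block edge',m-.030*np.array([-np.sin(y),np.cos(y),0]))
E
```

```text
[0.38409345 0.39597604 0.062     ] [0.44302856 0.39118837 0.062     ] 0.05912925906456473
centre from block edge [0.41115504 0.36367884 0.062     ]
```

```bash
python3 -m pendant '[[20,0,1.5,0],[14,0,0,0],[3,0,0,0],[0,0,0,0],[0,0,0,0]]' 1; python3 - <<'E'
from h import *
plan([0.411,0.364,0.047],-4.6)
E
```

```text
clock: 42.6
position: [0.4104, 0.364, 0.0476]
tool_rot: [2.635, 1.57, 0.985]
force: [0.4, -0.4, 0.1]
grip_width: 0.0851
pos [0.4104 0.364  0.0476] yaw -4.6 j7 -1.53 tilt [ 0.  0. -1.] t 42.6 grip 0.0851
turn 0.0; shift before turn [ 0.6  0.6 -0. ] | after turn [ 0.6  0.6 -0. ]
```

```bash
python3 -m pendant '[[0,0,0,0],[0,0,0,0],[0,0,0,0],[0,0,0,0],[0,0,0,0],[0,0,0,0],[0,0,0,0]]' -1 80; python3 -m pendant '[[-5,0,0,0],[-20,0,0,0],[-40,0,0,0],[-40,0,0,0],[0,0,0,0]]'; python3 - <<'E'
from h import *
plan([0.5881,-0.002,0.13],6.1);grab('scene','s22');grab('wrist','w22')
E
```

```text
clock: 43.48
position: [0.4104, 0.3638, 0.0481]
tool_rot: [1.777, 1.57, 0.127]
force: [-2.3, -3.7, 15.8]
grip_width: 0.0573
clock: 44.1
position: [0.4112, 0.3648, 0.1558]
tool_rot: [2.341, 1.566, 0.69]
force: [0.2, -0.1, -3.3]
grip_width: 0.0576
pos [0.4112 0.3648 0.1558] yaw -4.6 j7 -1.40 tilt [ 0.004  0.003 -1.   ] t 44.1 grip 0.0576
turn -10.7; shift before turn [ 25.4 205.6 351.5] | after turn [ 25.4 136.8 383.6]
```

View pics/s22.png

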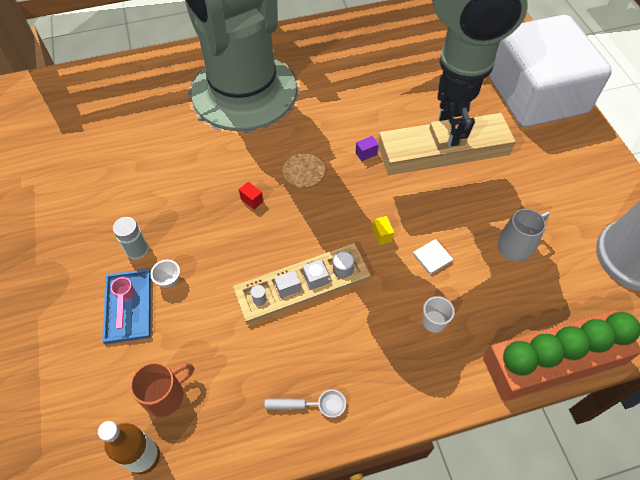

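View pics/w22.png

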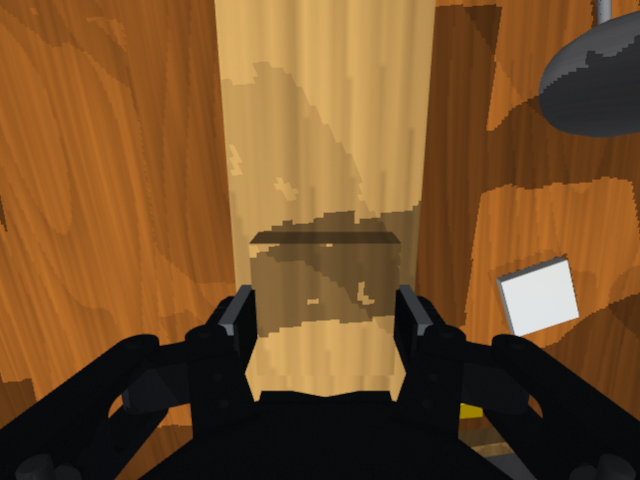

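```bash
python3 - <<'E'
from h import *
for tag,roi in (('w12',(255,395,80,300)),('w8',(255,395,160,300)),('w15',(255,395,0,360)),('w18',(265,395,0,275))):
    W=load(tag); m=mask(W,(14,60,60),(24,170,255),roi); m=cv2.morphologyEx(m,cv2.MORPH_CLOSE,np.ones((9,9)));m=cv2.morphologyEx(m,cv2.MORPH_OPEN,np.ones((5,5)))
    c=big(m); 
    X=onz(W,c.reshape(-1,2),.02)[:,:2]; a=np.radians(6.1); ex=np.array([np.cos(a),np.sin(a)]);ey=np.array([-ex[1],ex[0]])
    L=np.c_[(X-[.5881,-.002])@ex,(X-[.5881,-.002])@ey]
    for nm,s in (('+x',L[(abs(L[:,0]-.042)<.008)&(abs(L[:,1])<.12)]),('-x',L[(abs(L[:,0]+.042)<.008)&(abs(L[:,1])<.12)])):
        if len(s)>20: k=np.polyfit(s[:,1],s[:,0],1); print(tag,nm,(k*[57.3,1000]).round(2),len(s),(s[:,1].min().round(3),s[:,1].max().round(3)))
    for nm,s in (('+y',L[(abs(L[:,1]-.135)<.008)&(abs(L[:,0])<.03)]),('-y',L[(abs(L[:,1]+.135)<.008)&(abs(L[:,0])<.03)])):
        if len(s)>10: print(tag,nm,np.median(s[:,1])*1000)
W=load('w22');a,b=onz(W,(250,243),.170)[0],onz(W,(401,243),.170)[0]; print(a,b,np.linalg.norm(a-b)); m=(a+b)/2; y=np.radians(-4.6)
print('centre from block edge',m-.030*np.array([-np.sin(y),np.cos(y),0]))
E
```

```text
w12 +x [ 0.68 41.55] 192 (np.float64(-0.029), np.float64(0.119))
w12 -x [ -0.31 -41.17] 191 (np.float64(-0.029), np.float64(0.119))
w12 +y 135.38951204683354
w8 +x [ 1.41 40.18] 108 (np.float64(0.033), np.float64(0.119))
w8 -x [ -0.89 -40.06] 108 (np.float64(0.034), np.float64(0.12))
w8 +y 136.88079153153276
w15 +x [ 0.18 42.23] 307 (np.float64(-0.119), np.float64(0.12))
w15 -x [  0.08 -41.59] 308 (np.float64(-0.12), np.float64(0.12))
w15 +y 133.16364591755686
w15 -y -134.91213923560403
w18 +x [-0.07 42.03] 259 (np.float64(-0.119), np.float64(0.086))
w18 -x [  0.27 -41.41] 258 (np.float64(-0.119), np.float64(0.086))
w18 -y -134.13021548654183
[0.3855458  0.39705971 0.17      ] [0.44374722 0.39232581 0.17      ] 0.058393626969244224
centre from block edge [0.41224054 0.36478939 0.17      ]
```

```bash
python3 -m pendant '[[-15,10,18,0],[-15,25,43,0],[0,28,48,0],[0,28,48,0],[0,28,48,0],[0,28,48,0],[0,25,43,0],[0,20,34,0],[0,14,22,0],[0,0,0,-5.3],[0,0,0,-5.3],[0,0,0,0]]'; python3 - <<'E'
from h import *
plan([0.5884,-0.0018,0.10],6.0)
E
```

```text
clock: 45.7
position: [0.587, -0.0037, 0.1813]
tool_rot: [-1.903, 1.569, 2.915]
force: [0.1, -0.7, -2.8]
grip_width: 0.0577
pos [ 0.587  -0.0037  0.1813] yaw 6.0 j7 -0.45 tilt [-0.002  0.    -1.   ] t 45.7 grip 0.0577
turn 0.0; shift before turn [81.3  1.7 -1.7] | after turn [81.3  1.7 -1.7]
```

```bash
python3 -m pendant '[[25,1.5,-1.5,0],[35,0,0,0],[18,0,0,0],[0,0,0,0],[0,0,0,0],[0,0,0,0]]'; python3 - <<'E'
from h import *
plan([0.5884,-0.0018,0.068],6.0);grab('scene','s23');grab('wrist','w23')
E
```

```text
clock: 46.45
position: [0.5895, -0.0019, 0.1054]
tool_rot: [1.424, 1.569, -0.042]
force: [-0.2, 0.1, -3.3]
grip_width: 0.0576
pos [ 0.5895 -0.0019  0.1054] yaw 6.0 j7 -0.53 tilt [ 0.001 -0.    -1.   ] t 46.5 grip 0.0576
turn -0.0; shift before turn [37.4 -1.1 -0.2] | after turn [37.4 -1.1 -0.2]
```

View pics/s23.png

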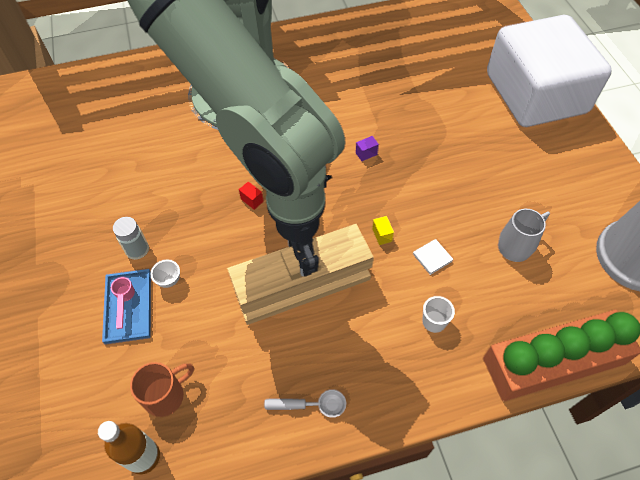

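View pics/w23.png

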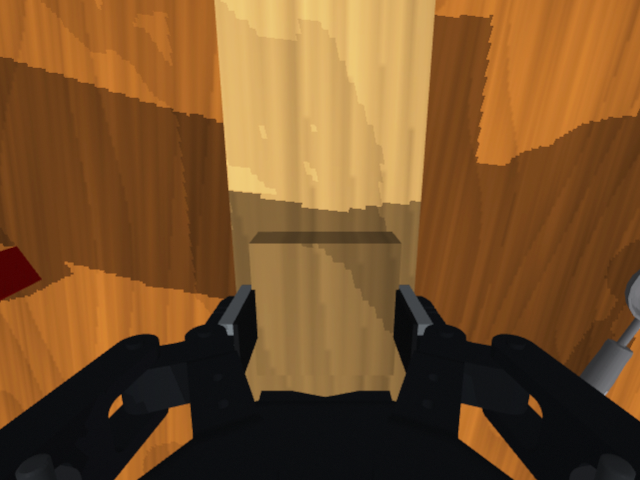

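```bash
python3 -m pendant '[[15,-1,0,0],[12,0,0,0],[5,0,0,0],[2,0,0,0],[0,0,0,0],[0,0,0,0],[0,0,0,0],[0,0,0,0]]'; python3 - <<'E'
from h import *
plan([0.5884,-0.0018,0.068],6.0)
E
```

```text
clock: 47.55
position: [0.5879, -0.0021, 0.0704]
tool_rot: [1.381, 1.571, -0.085]
force: [-0.4, -1.1, -3.4]
grip_width: 0.0572
pos [ 0.5879 -0.0021  0.0704] yaw 6.0 j7 -0.56 tilt [ 0. -0. -1.] t 47.5 grip 0.0572
turn 0.0; shift before turn [ 2.4  0.5 -0.2] | after turn [ 2.4  0.5 -0.2]
```

```bash
python3 -m pendant '[[1,0.5,0,0],[1,0,0,0],[0,0,0,0],[0,0,0,0],[0,0,0,0]]'; python3 -m pendant '[[1,0,0,0],[0,0,0,0],[0,0,0,0],[0,0,0,0]]'
```

```text
clock: 48.18
position: [0.5884, -0.002, 0.0683]
tool_rot: [1.918, 1.571, 0.452]
force: [1.1, -0.2, -1.0]
grip_width: 0.0574
clock: 48.68
position: [0.5885, -0.002, 0.0682]
tool_rot: [0.51, 1.57, -0.956]
force: [-7.1, -1.3, 17.4]
grip_width: 0.0575
```

```bash
python3 - <<'E'
from h import *
f=grab('scene','s24'); a=cv2.cvtColor(f['img'],cv2.COLOR_RGB2BGR); cv2.imwrite('pics/c24.png',cv2.resize(a[210:340,210:400],None,fx=4,fy=4,interpolation=cv2.INTER_CUBIC))
E
```

```text
(no output)
```

View pics/c24.png

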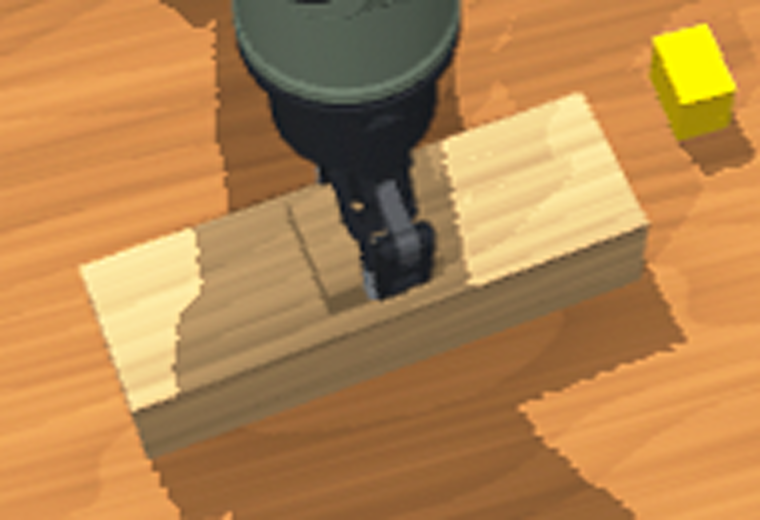

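```bash
python3 -m pendant '[[-1,0,0,0],[0,0,0,0],[0,0,0,0]]'; python3 -m pendant '[[0,0,0,0],[0,0,0,0],[0,0,0,0],[0,0,0,0]]' 1 80; python3 -m pendant '[[-10,0,0,0],[-30,0,0,0],[-40,0,0,0],[-40,0,0,0],[-30,0,0,0],[0,0,0,0],[0,0,0,0]]'; python3 - <<'E'
from h import *
plan([0.604,0.28,0.15],6.0);grab('wrist','w25')
E
```

```text
clock: 49.1
position: [0.5884, -0.002, 0.0683]
tool_rot: [-1.263, 1.571, -2.728]
force: [-2.0, -0.0, 1.2]
grip_width: 0.0578
clock: 49.6
position: [0.5884, -0.002, 0.0683]
tool_rot: [-2.092, 1.571, 2.725]
force: [-0.5, -0.3, 0.9]
grip_width: 0.0854
clock: 50.48
position: [0.5881, -0.0021, 0.2181]
tool_rot: [-0.9, 1.57, -2.366]
force: [-0.2, 0.1, 0.3]
grip_width: 0.0856
pos [ 0.5881 -0.0021  0.2181] yaw 6.0 j7 -0.42 tilt [-0. -0. -1.] t 50.5 grip 0.0856
turn 0.0; shift before turn [  68.1   45.4 -278.9] | after turn [  68.1   45.3 -278.9]
```

View pics/w25.png

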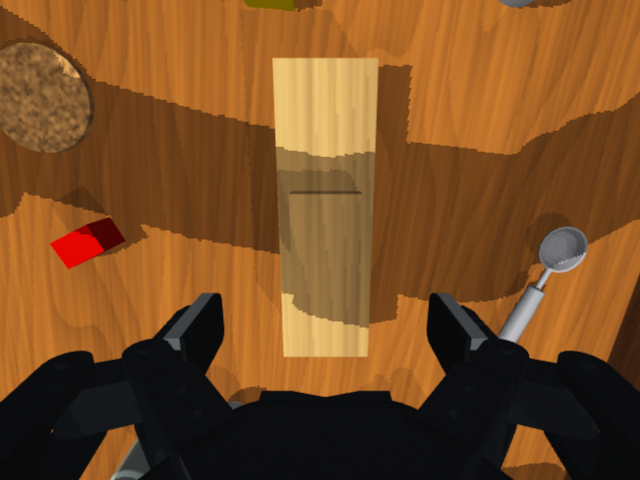

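```bash
python3 - <<'E'
from h import *
W=load('w25')
m=mask(W,(14,60,60),(24,170,255),(260,390,45,370)); m=cv2.morphologyEx(m,cv2.MORPH_CLOSE,np.ones((9,9)));m=cv2.morphologyEx(m,cv2.MORPH_OPEN,np.ones((5,5)))
c=big(m); fitrect(W,c,.062,(.5884,-.002),6,.042,.135)
for q in ((273,58),(378,58),(368,356),(284,356)): print(onz(W,q,.062)[0].round(4))
a,b=onz(W,(289.5,193),.082)[0],onz(W,(362,193),.082)[0]; print(a,b,np.linalg.norm(a-b))
E
```

```text
centre [ 0.5894 -0.002 ] yaw 6.05 size 0.0837 0.2699 slopes 0.0005 -0.0005 n 271 271 75 60
[0.5341 0.1278 0.062 ]
[0.6169 0.1365 0.062 ]
[ 0.6462 -0.1317  0.062 ]
[ 0.5625 -0.1406  0.062 ]
[0.55716705 0.02538265 0.082     ] [0.61607115 0.0315795  0.082     ] 0.05922916815912051
```

```bash
python3 -m pendant '[[0,8,-35,0],[0,8,-50,0],[0,8,-50,0],[0,8,-50,0],[0,8,-50,0],[0,5,-43,0],[0,0,0,-10],[0,0,0,0],[0,0,0,0]]'; python3 - <<'E'
from h import *
W=grab('wrist','w26')
m=mask(W,(0,0,150),(179,50,255),(240,410,150,290)); c=big(m); r=rectz(W,c,.011);print(r,cv2.boundingRect(c))
fitrect(W,c,.011,(r[0][0]/1000,r[0][1]/1000),16,.03,.03)
plan([r[0][0]/1000,r[0][1]/1000,0.006],16)
E
```

```text
clock: 51.65
position: [0.6041, 0.2784, 0.2178]
tool_rot: [-1.311, 1.57, -2.607]
force: [-0.2, -0.1, 0.0]
grip_width: 0.0853
((602.7720947265625, 281.7817077636719), (59.96746063232422, 59.7944221496582), 15.75367259979248) (295, 181, 59, 58)
centre [0.6029 0.2813] yaw 16.12 size 0.0589 0.0588 slopes 0.0139 -0.0139 n 34 34 36 34
pos [0.6041 0.2784 0.218 ] yaw 15.8 j7 -0.67 tilt [-0. -0. -1.] t 51.7 grip 0.0853
turn -0.2; shift before turn [212.   -0.3  -3.7] | after turn [212.   -0.3  -3.7]
```

View pics/w26.png

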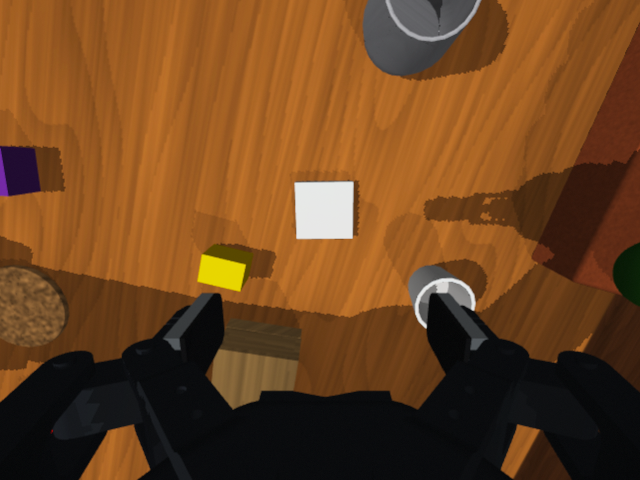

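```bash
python3 -m pendant '[[30,0,-4,-0.3],[50,0,0,0],[50,0,0,0],[40,0,0,0],[0,0,0,0],[0,0,0,0]]'; python3 - <<'E'
from h import *
W=grab('wrist','w27')
m=mask(W,(0,0,150),(179,50,255),(200,440,150,390)); c=big(m); r=rectz(W,c,.011);print(r,cv2.boundingRect(c))
plan([.6029,.2815,0.002],16)
E
```

```text
clock: 52.45
position: [0.6035, 0.2834, 0.0501]
tool_rot: [1.909, 1.569, 0.622]
force: [-0.0, -0.2, 0.4]
grip_width: 0.0855
((602.9488525390625, 281.2663879394531), (59.777809143066406, 59.1998291015625), 16.409839630126953) (266, 221, 110, 99)
pos [0.6038 0.2835 0.0505] yaw 16.3 j7 -0.79 tilt [ 0.002  0.001 -1.   ] t 52.5 grip 0.0854
turn 0.3; shift before turn [48.4 -1.5  1.7] | after turn [48.4 -1.5  1.7]
```

View pics/w27.png

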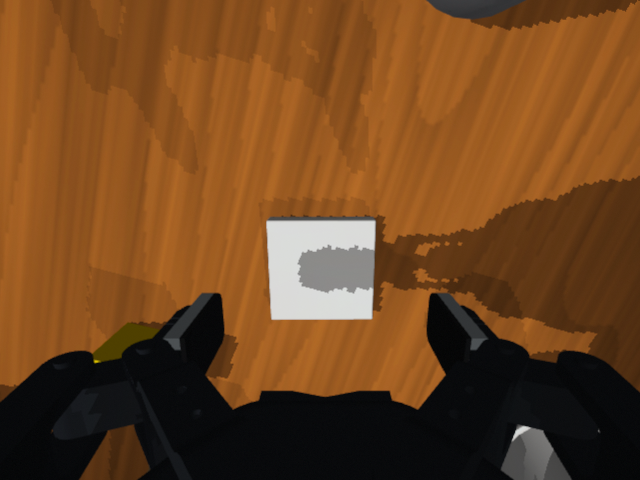

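```bash
python3 -m pendant '[[20,-1,2,0],[15,0,0,0],[5,0,0,0],[0,0,0,0],[0,0,0,0],[0,0,0,0]]' 0.75; python3 - <<'E'
from h import *
plan([.6029,.2813,0.002],16.3)
E
```

```text
clock: 53.25
position: [0.6027, 0.281, 0.0088]
tool_rot: [1.777, 1.57, 0.491]
force: [-0.2, -0.7, 0.0]
grip_width: 0.0746
pos [0.6027 0.281  0.0088] yaw 16.3 j7 -0.81 tilt [ 0.001  0.    -1.   ] t 53.2 grip 0.0746
turn 0.0; shift before turn [ 6.8  0.3 -0.2] | after turn [ 6.8  0.3 -0.2]
```

```bash
python3 -m pendant '[[3,0,0,0],[2,0,0,0],[0,0,0,0],[0,0,0,0]]';python3 -m pendant '[[2,0,0,0],[0,0,0,0],[0,0,0,0]]'
```

```text
clock: 53.75
position: [0.6024, 0.2809, 0.0033]
tool_rot: [-2.091, 1.571, 2.907]
force: [-0.5, -0.7, -0.4]
grip_width: 0.0747
clock: 54.12
position: [0.6025, 0.2809, 0.0013]
tool_rot: [2.958, 1.571, 1.672]
force: [0.2, -0.5, -0.5]
grip_width: 0.0746
```

```bash
python3 -m pendant '[[1,0,0,0],[1,0,0,0],[0,0,0,0],[0,0,0,0]]'; python3 -m pendant '[[0,0,0,0],[0,0,0,0],[0,0,0,0],[0,0,0,0],[0,0,0,0]]' 0.5 30
```

```text
clock: 54.62
position: [0.6025, 0.2809, -0.0007]
tool_rot: [2.701, 1.571, 1.415]
force: [0.2, -0.3, 0.3]
grip_width: 0.075
clock: 55.25
position: [0.6025, 0.2809, -0.0007]
tool_rot: [2.814, 1.571, 1.528]
force: [0.3, 1.0, -0.9]
grip_width: 0.0641
```

```bash
python3 -m pendant '[[0,0,0,0],[0,0,0,0],[0,0,0,0],[0,0,0,0],[0,0,0,0],[0,0,0,0]]' -1 40; python3 -m pendant '[[-3,0,0,0],[-10,0,0,0],[-20,0,0,0],[0,0,0,0]]'; python3 - <<'E'
from h import *
W=grab('wrist','w28');plan([.5892,-.0020,0.12],6.0)
E
```

```text
clock: 56.0
position: [0.6025, 0.2809, -0.0003]
tool_rot: [0.77, 1.571, -0.516]
force: [-1.8, -1.3, 6.5]
grip_width: 0.0587
clock: 56.5
position: [0.6035, 0.2815, 0.0347]
tool_rot: [1.783, 1.568, 0.497]
force: [0.5, 0.1, -1.3]
grip_width: 0.0585
pos [0.6031 0.281  0.0337] yaw 16.3 j7 -0.80 tilt [ 0.002  0.001 -1.   ] t 56.5 grip 0.0588
turn 10.3; shift before turn [-86.6 -92.7 267.7] | after turn [-86.6 -43.2 280. ]
```

View pics/w28.png

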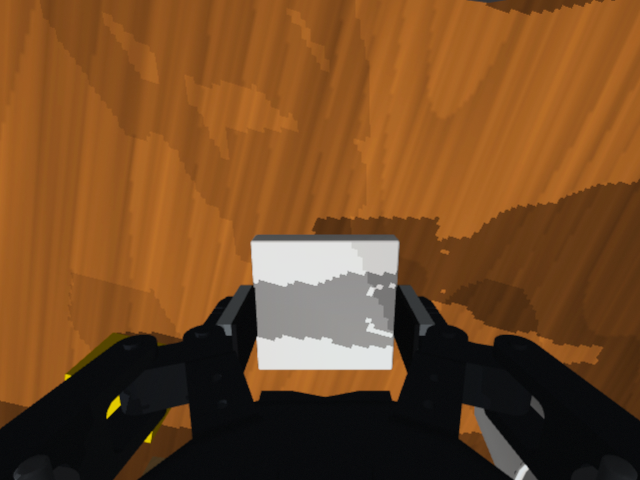

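```bash
python3 -m pendant '[[-30,0,0,10.3],[-40,0,0,0],[-30,-5,35,0],[0,-8,50,0],[0,-8,50,0],[0,-8,50,0],[0,-8,50,0],[0,-7,45,0],[0,0,0,0],[0,0,0,0],[0,0,0,0]]'; python3 - <<'E'
from h import *
W=grab('wrist','w29');plan([.5887,-.0020,0.0825],6.0)
E
```

```text
clock: 57.92
position: [0.5881, -0.0009, 0.1324]
tool_rot: [2.795, 1.57, 1.331]
force: [-0.9, -0.5, -1.5]
grip_width: 0.058
pos [ 0.5881 -0.0009  0.1324] yaw 6.1 j7 -0.51 tilt [ 0.  0. -1.] t 58.0 grip 0.0584
turn 0.1; shift before turn [49.9  0.5  1.1] | after turn [49.9  0.5  1.1]
```

View pics/w29.png

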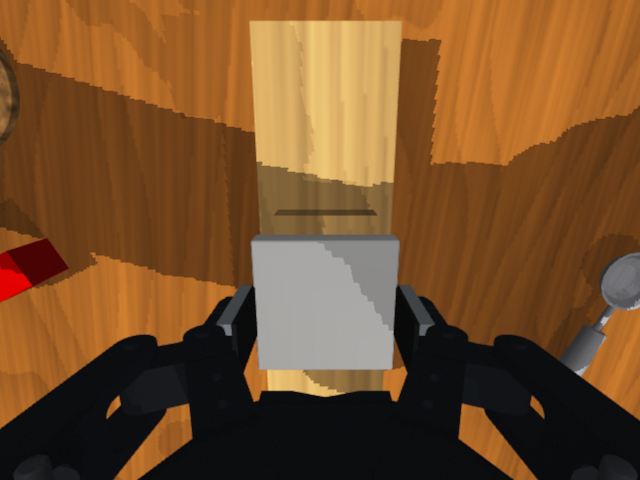

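```bash
python3 - <<'E'
from h import *
W=load('w29');a=np.radians(6.05); ex=np.array([np.cos(a),np.sin(a)]);ey=np.array([-ex[1],ex[0]])
for nm,p,q,z in (('coaster',(251,241),(399.5,241),.1437),('block',(273.5,215.5),(377.5,215.5),.082)):
    A=onz(W,[p,q],z)[:,:2]; L=(A-[.5887,-.002]); print(nm,(L@ex*1000).round(1),(L@ey*1000).round(1), 'ctr',(L@ex).mean()*1000,(L@ey).mean()*1000-30, np.linalg.norm(A[0]-A[1]))
E
```

```text
coaster [-29.   30.4] [31.5 31.5] ctr 0.7189814934953406 1.4809603775602085 0.05943340587802515
block [-29.   30.9] [29.8 29.9] ctr 0.9093096382403344 -0.13497697168549294 0.05990156834345611
```

```bash
python3 -m pendant '[[20,0.4,1.4,0],[18,0,0,0],[6,0,0,0],[0,0,0,0],[0,0,0,0],[0,0,0,0]]'; python3 - <<'E'
from h import *
plan([.5887,-.0022,0.082],6.0)
E
```

```text
clock: 58.72
position: [0.5889, -0.0036, 0.0888]
tool_rot: [1.42, 1.57, -0.046]
force: [0.6, 0.4, -0.5]
grip_width: 0.0588
pos [ 0.5889 -0.0036  0.0888] yaw 6.0 j7 -0.55 tilt [ 0.001 -0.    -1.   ] t 58.7 grip 0.0588
turn 0.0; shift before turn [ 6.8 -0.  -1.4] | after turn [ 6.8 -0.  -1.4]
```

```bash
python3 -m pendant '[[4,0,0,0],[0,0,0,0],[0,0,0,0],[0,0,0,0]]'; python3 - <<'E'
from h import *
plan([.5887,-.0022,0.082],6.0)
W=grab('wrist','w30')
E
```

```text
clock: 59.22
position: [0.5887, -0.0036, 0.0843]
tool_rot: [2.085, 1.571, 0.619]
force: [-0.0, 0.4, -0.7]
grip_width: 0.0586
pos [ 0.5887 -0.0036  0.0843] yaw 6.0 j7 -0.55 tilt [ 0.  0. -1.] t 59.2 grip 0.0586
turn 0.0; shift before turn [ 2.3  0.2 -1.3] | after turn [ 2.3  0.2 -1.3]
```

View pics/w30.png

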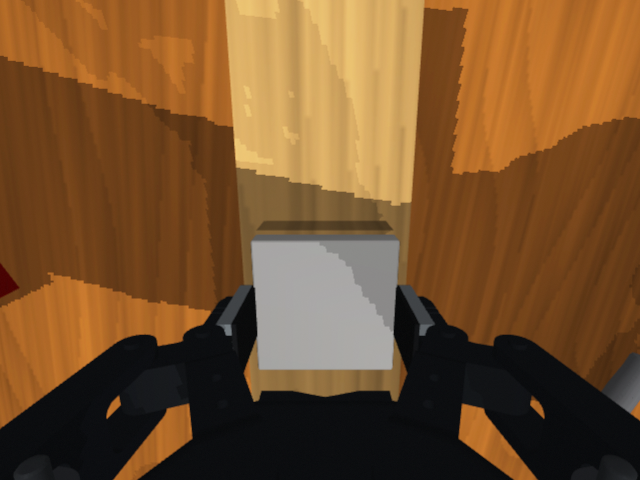

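```bash
python3 - <<'E'
from h import *
W=load('w30');a=cv2.cvtColor(W['img'],cv2.COLOR_RGB2BGR); cv2.imwrite('pics/c30.png',cv2.resize(a[210:260,240:415],None,fx=4.5,fy=9,interpolation=cv2.INTER_NEAREST))
E
```

```text
(no output)
```

View pics/c30.png

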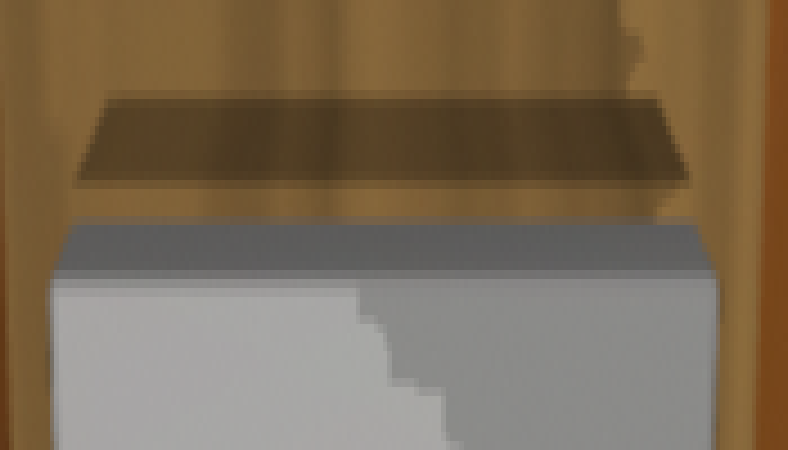

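```bash
python3 - <<'E'
from h import *
W=load('w30');a=np.radians(6.0); ex=np.array([np.cos(a),np.sin(a)]);ey=np.array([-ex[1],ex[0]])
for nm,p,q,z in (('coaster top',(251.3,241),(399.3,241),.0956),('coaster bot',(256,234.9),(394.9,234.9),.0846),('block',(256.9,230.5),(393.3,230.5),.082)):
    A=onz(W,[p,q],z)[:,:2]; L=(A-[.5887,-.0036]); print(nm,(L@ex*1000).round(1),(L@ey*1000).round(1), 'ctr',(L@ex).mean()*1000,(L@ey).mean()*1000-30, np.linalg.norm(A[0]-A[1]))
E
```

```text
coaster top [-28.4  30.9] [30.3 30.3] ctr 1.234791017298037 0.3408483627500445 0.059272543364185845
coaster bot [-28.7  31.3] [30.1 30.1] ctr 1.3087857019361167 0.0637580792941499 0.05997856739540646
block [-28.7  31. ] [31.4 31.4] ctr 1.1581078653757575 1.3913681968613858 0.059761773108444285
```

```bash
python3 -m pendant '[[1,0,-1.2,0],[1,0,0,0],[0,0,0,0],[0,0,0,0],[0,0,0,0]]'; python3 - <<'E'
from h import *
plan([.5887,-.0024,0.082],6.0);print(bot.observe()['force'])
W=grab('wrist','w31');a=cv2.cvtColor(W['img'],cv2.COLOR_RGB2BGR); cv2.imwrite('pics/c31.png',cv2.resize(a[210:260,240:415],None,fx=4.5,fy=9,interpolation=cv2.INTER_NEAREST))
E
```

```text
clock: 59.9
position: [0.5885, -0.0024, 0.0823]
tool_rot: [2.349, 1.571, 0.883]
force: [0.4, 0.7, -0.6]
grip_width: 0.0589
pos [ 0.5885 -0.0024  0.0823] yaw 6.0 j7 -0.56 tilt [ 0.  0. -1.] t 59.9 grip 0.0589
turn 0.0; shift before turn [0.3 0.2 0. ] | after turn [0.3 0.2 0. ]
[ 0.41576     0.68004879 -0.58391601]
```

View pics/c31.png

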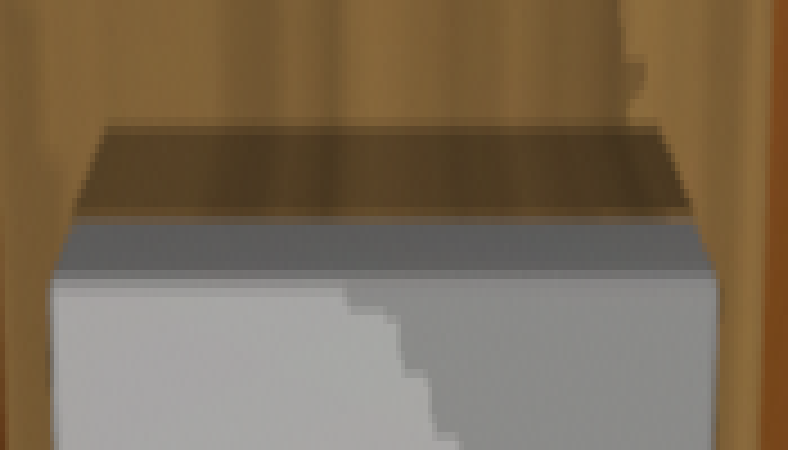

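```bash
python3 -m pendant '[[0.7,0,0,0],[0,0,0,0],[0,0,0,0]]'; python3 -m pendant '[[0,0,0,0],[0,0,0,0],[0,0,0,0]]' 0.7; python3 -m pendant '[[-8,0,0,0],[-30,0,0,0],[-40,0,0,0],[-30,0,0,0],[0,0,0,0],[0,0,0,0]]' 1; python3 - <<'E'
from h import *
W=grab('wrist','w32');plan([0.403,-0.322,0.2],6.0)
E
```

```text
clock: 60.32
position: [0.5886, -0.0024, 0.0817]
tool_rot: [1.329, 1.571, -0.137]
force: [0.2, -0.9, 1.7]
grip_width: 0.0589
clock: 60.7
position: [0.5885, -0.0024, 0.0816]
tool_rot: [-2.795, 1.571, 2.022]
force: [-1.5, 0.6, 1.0]
grip_width: 0.0723
clock: 61.45
position: [0.5883, -0.0026, 0.1894]
tool_rot: [-0.866, 1.57, -2.332]
force: [-0.9, -0.5, 0.3]
grip_width: 0.0856
pos [ 0.5881 -0.0025  0.189 ] yaw 6.0 j7 -0.45 tilt [-0.001 -0.    -1.   ] t 61.5 grip 0.0856
turn 0.0; shift before turn [ -10.8 -217.7  298.3] | after turn [ -10.8 -217.5  298.4]
```

View pics/w32.png

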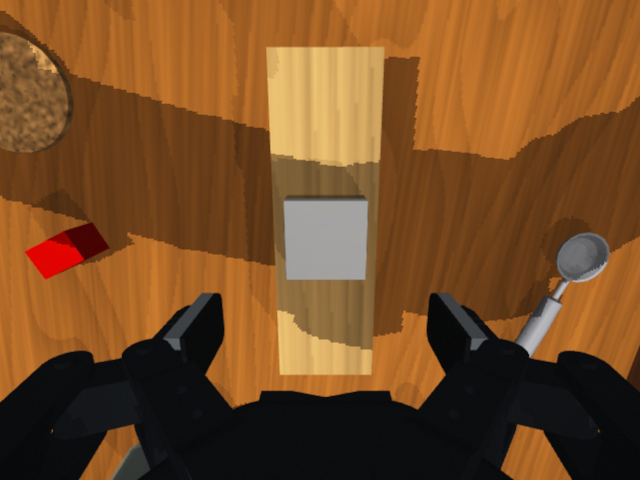

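```bash
python3 - <<'E'
from h import *
W=load('w32')
m=mask(W,(0,0,100),(179,40,255),(270,380,190,290)); c=big(m); print(cv2.boundingRect(c)); C,_=fitrect(W,c,.093,(.5885,-.002),6,.03,.03,.01)
m=mask(W,(14,60,60),(24,170,255),(255,400,30,385))|m; m=cv2.morphologyEx(m,cv2.MORPH_CLOSE,np.ones((9,9)));m=cv2.morphologyEx(m,cv2.MORPH_OPEN,np.ones((5,5)))
fitrect(W,big(m),.062,(.5884,-.002),6,.042,.135)
E
```

```text
(284, 200, 84, 80)
centre [ 0.5895 -0.0014] yaw 6.15 size 0.0589 0.0595 slopes 0.0039 -0.0039 n 53 53 57 54
centre [ 0.5894 -0.002 ] yaw 6.05 size 0.0838 0.2699 slopes 0.0007 -0.0007 n 297 297 85 65
```

```bash
python3 -m pendant '[[-5,-30,40,0],[-5,-35,48,0],[0,-35,48,0],[0,-35,48,0],[0,-35,48,0],[0,-33,46,0],[0,-15,20,0],[0,0,0,0],[0,0,0,0]]' 1; python3 - <<'E'
from h import *
W=grab('wrist','w33');plan([0.403,-0.322,0.035],6.0);grab('top','t33')
E
```

```text
clock: 62.62
position: [0.4033, -0.3208, 0.1993]
tool_rot: [-3.071, 1.57, 1.747]
force: [0.3, 0.3, -0.5]
grip_width: 0.0854
pos [ 0.4035 -0.3206  0.1994] yaw 6.1 j7 0.21 tilt [-0.     0.001 -1.   ] t 62.7 grip 0.0854
turn 0.1; shift before turn [164.4  -0.7   1.5] | after turn [164.4  -0.7   1.5]
```

View pics/w33.png

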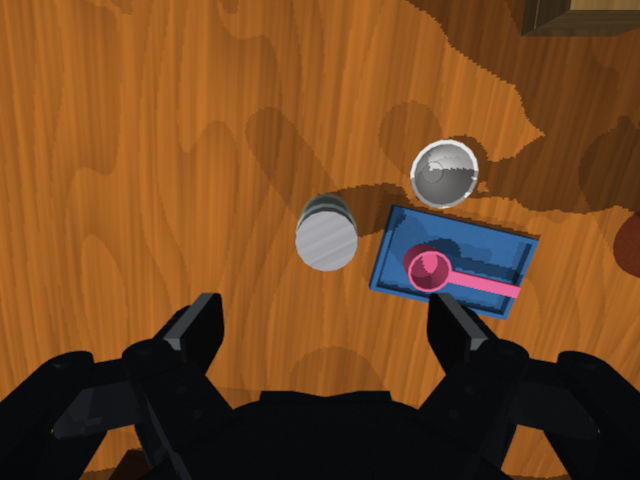

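```bash
python3 - <<'E'
from h import *
W=load('w33'); p=onz(W,[(326.5,240),(296,240),(357.5,240)],.092); print(p.round(4), np.linalg.norm(p[1]-p[2])); plan([p[0][0],p[0][1],.035],6.1)
E
```

```text
[[ 0.4057 -0.3217  0.092 ]
 [ 0.3826 -0.3242  0.092 ]
 [ 0.4291 -0.3192  0.092 ]] 0.04674126923157608
pos [ 0.4036 -0.3206  0.1994] yaw 6.1 j7 0.21 tilt [ 0.     0.001 -1.   ] t 62.7 grip 0.0853
turn 0.0; shift before turn [164.4   2.    1.5] | after turn [164.4   2.    1.5]
```

```bash
python3 -m pendant '[[30,1,1,0],[40,0,0,0],[40,0,0,0],[30,0,0,0],[18,0,0,0],[5,0,0,0],[0,0,0,0],[0,0,0,0],[0,0,0,0]]' 1; python3 - <<'E'
from h import *
W=grab('wrist','w34');plan([0.4048,-0.3217,0.035],6.1)
E
```

```text
clock: 63.85
position: [0.4043, -0.3229, 0.0372]
tool_rot: [0.672, 1.57, -0.794]
force: [1.3, -1.1, 0.2]
grip_width: 0.0852
pos [ 0.4043 -0.3228  0.0371] yaw 6.0 j7 -0.01 tilt [ 0.001 -0.001 -1.   ] t 63.9 grip 0.0854
turn -0.1; shift before turn [ 2.1  0.6 -1. ] | after turn [ 2.1  0.6 -1. ]
```

View pics/w34.png

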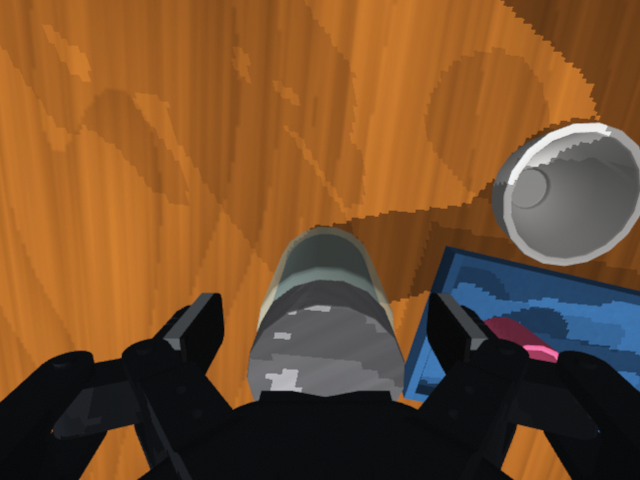

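```bash
python3 -m pendant '[[0,0.5,-1,0],[0,0,0,0],[0,0,0,0],[0,0,0,0],[0,0,0,0],[0,0,0,0],[0,0,0,0],[0,0,0,0]]' -1 50; python3 -m pendant '[[-5,0,0,0],[-20,0,0,0],[-40,0,0,0],[-40,0,0,0],[-40,0,0,0],[-30,0,0,0],[0,0,0,0],[0,0,0,0]]'; python3 - <<'E'
from h import *
W=grab('wrist','w35');plan([.5886,-.0019,0.18],6.0)
E
```

```text
clock: 64.9
position: [0.4045, -0.3214, 0.037]
tool_rot: [-0.486, 1.57, -1.951]
force: [-3.5, 2.4, 11.1]
grip_width: 0.0506
clock: 65.9
position: [0.4041, -0.3214, 0.2116]
tool_rot: [-1.531, 1.57, -2.997]
force: [-0.4, 0.2, -2.6]
grip_width: 0.0507
pos [ 0.404  -0.3212  0.2112] yaw 6.0 j7 0.23 tilt [-0.001  0.001 -1.   ] t 66.0 grip 0.0502
turn 0.0; shift before turn [  31.2  217.1 -298.2] | after turn [  31.2  217.  -298.3]
```

View pics/w35.png

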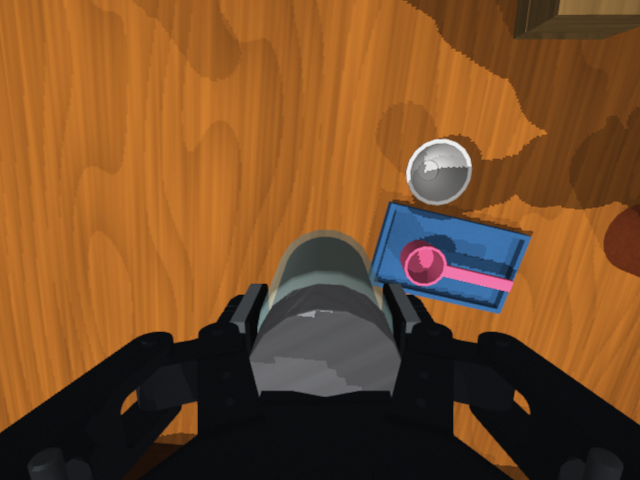

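```bash
python3 -m pendant '[[0,15,-20,0],[0,30,-41,0],[0,35,-48,0],[0,35,-48,0],[0,35,-48,0],[0,33,-46,0],[0,22,-31,0],[0,12,-16,0],[0,0,0,0],[0,0,0,0],[0,0,0,0]]'; python3 - <<'E'
from h import *
W=grab('wrist','w36');plan([.5886,-.0017,0.135],6.0)
E
```

```text
clock: 67.32
position: [0.5887, -0.0033, 0.2114]
tool_rot: [-1.064, 1.57, -2.531]
force: [-0.8, 0.4, -1.9]
grip_width: 0.0504
pos [ 0.5888 -0.0033  0.2115] yaw 6.0 j7 -0.44 tilt [-0. -0. -1.] t 67.4 grip 0.0505
turn -0.0; shift before turn [76.5  0.  -1.6] | after turn [76.5  0.  -1.6]
```

View pics/w36.png

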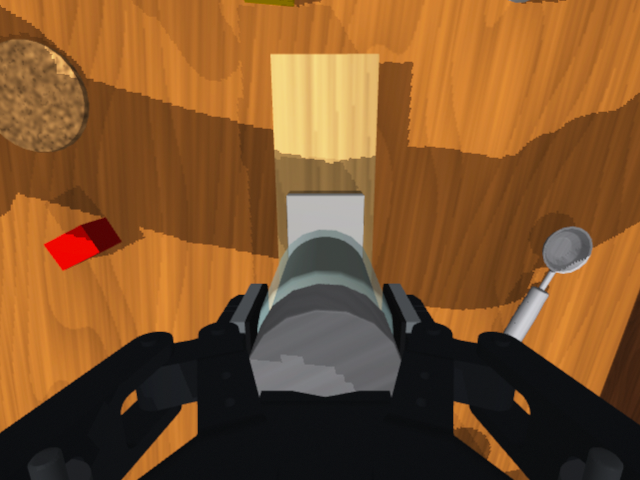

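```bash
python3 -m pendant '[[20,0,-1.5,0],[30,0,0,0],[15,0,0,0],[5,0,0,0],[0,0,0,0],[0,0,0,0],[0,0,0,0]]'; python3 - <<'E'
from h import *
plan([.5886,-.0017,0.131],6.0); print(bot.observe()['force'])
E
```

```text
clock: 68.25
position: [0.5891, -0.0009, 0.1422]
tool_rot: [1.35, 1.57, -0.115]
force: [-0.1, 0.4, -2.0]
grip_width: 0.0508
pos [ 0.5891 -0.0009  0.1422] yaw 6.0 j7 -0.50 tilt [ 0.001 -0.    -1.   ] t 68.2 grip 0.0508
turn 0.0; shift before turn [11.2 -0.6  0.8] | after turn [11.2 -0.6  0.8]
[-0.1012575   0.41979872 -2.0000731 ]
```

```bash
python3 -m pendant '[[6,-0.5,0.8,0],[3,0,0,0],[0,0,0,0],[0,0,0,0],[0,0,0,0]]'; python3 - <<'E'
from h import *
plan([.5886,-.0017,0.131],6.0); print(bot.observe()['force'])
W=grab('wrist','w37'); grab('scene','s37')
E
```

```text
clock: 68.88
position: [0.5885, -0.0017, 0.1327]
tool_rot: [1.54, 1.571, 0.075]
force: [0.4, -0.0, -1.6]
grip_width: 0.0506
pos [ 0.5885 -0.0017  0.1327] yaw 6.0 j7 -0.51 tilt [ 0.  0. -1.] t 68.9 grip 0.0506
turn 0.0; shift before turn [1.7 0.1 0. ] | after turn [1.7 0.1 0. ]
[ 0.43074566 -0.00175824 -1.56114824]
```

View pics/w37.png

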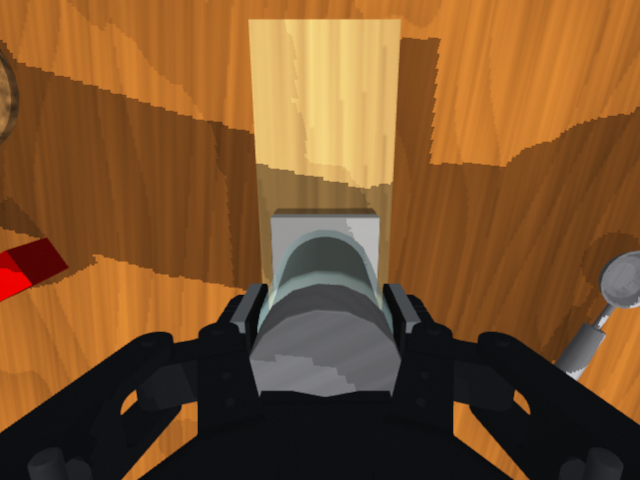

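```bash
python3 -m pendant '[[1,0,0,0],[1,0,0,0],[0,0,0,0],[0,0,0,0]]'; python3 -m pendant '[[1,0,0,0],[0,0,0,0],[0,0,0,0]]'
```

```text
clock: 69.47
position: [0.5884, -0.0017, 0.1306]
tool_rot: [-1.655, 1.571, -3.12]
force: [-0.2, -0.5, -2.9]
grip_width: 0.0502
clock: 69.85
position: [0.5885, -0.0017, 0.1301]
tool_rot: [0.861, 1.57, -0.605]
force: [-3.6, -1.2, 6.8]
grip_width: 0.0502
```

Contact at 0.1301 as predicted. Release and retreat straight up.

```bash
python3 -m pendant '[[-0.4,0,0,0],[0,0,0,0]]'; python3 -m pendant '[[0,0,0,0],[0,0,0,0],[0,0,0,0],[0,0,0,0],[0,0,0,0]]' 1; python3 -m pendant '[[-10,0,0,0],[-30,0,0,0],[-40,0,0,0],[-40,0,0,0],[-30,0,0,0],[0,0,0,0],[0,0,0,0]]'; python3 - <<'E'
from h import *
W=grab('wrist','w38'); grab('scene','s38')
p=bot.observe(); print(p['position'])
E
```

```text
clock: 70.1
position: [0.5885, -0.0017, 0.1301]
tool_rot: [1.421, 1.571, -0.045]
force: [-1.5, -0.9, 2.0]
grip_width: 0.0506
clock: 70.72
position: [0.5885, -0.0017, 0.13]
tool_rot: [2.576, 1.571, 1.111]
force: [0.0, -0.5, -0.3]
grip_width: 0.0852
clock: 71.6
position: [0.5882, -0.0018, 0.2798]
tool_rot: [-1.108, 1.57, -2.573]
force: [0.3, -0.7, -0.1]
grip_width: 0.0853
[ 0.58808239 -0.00181007  0.27924553]
```

View pics/w38.png

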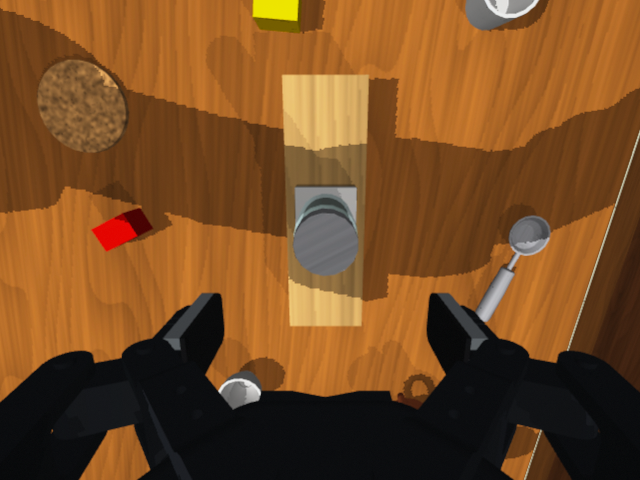

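View pics/s38.png

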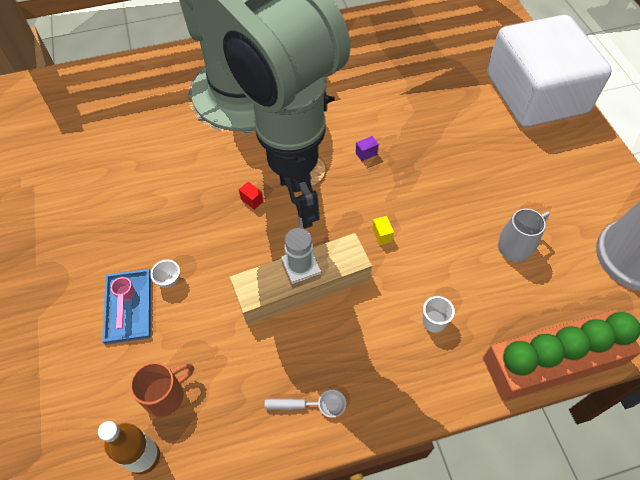

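```bash
python3 - <<'E'
from h import *
W=load('w38'); print('cap',onz(W,(325.7,241),.185)[0].round(4))
m=mask(W,(14,60,60),(24,170,255),(275,380,65,335))|mask(W,(0,0,60),(179,60,255),(285,365,180,280)); m=cv2.morphologyEx(m,cv2.MORPH_CLOSE,np.ones((9,9)));m=cv2.morphologyEx(m,cv2.MORPH_OPEN,np.ones((5,5)))
fitrect(W,big(m),.062,(.5884,-.002),6,.042,.135)
for q in ((295,187.5),(356,187.5)): print(onz(W,q,.093)[0].round(4))
S=load('s38');a=cv2.cvtColor(S['img'],cv2.COLOR_RGB2BGR); cv2.imwrite('pics/c38.png',cv2.resize(a[215:335,215:385],None,fx=4.5,fy=4.5,interpolation=cv2.INTER_CUBIC))
E
```

```text
cap [ 5.897e-01 -4.000e-04  1.850e-01]
centre [ 0.5893 -0.0016] yaw 6.05 size 0.0836 0.2699 slopes 0.001 -0.001 n 228 228 62 51
[0.5575 0.0245 0.093 ]
[0.6158 0.0307 0.093 ]
```

View pics/c38.png

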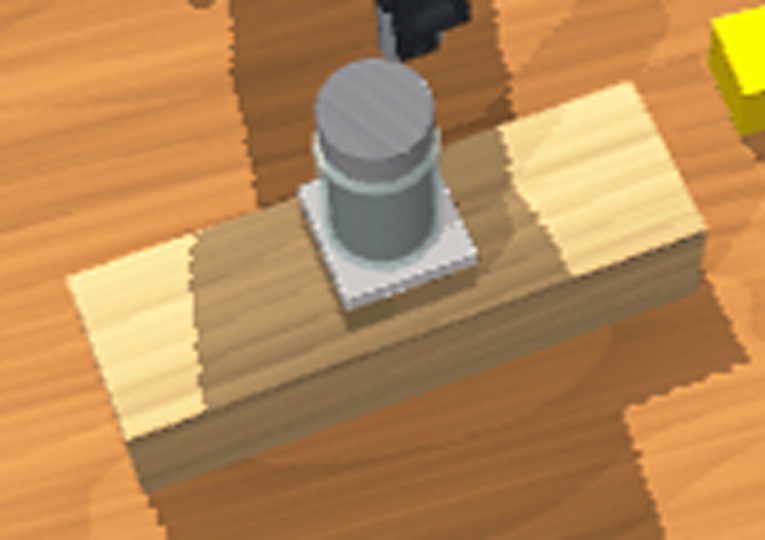

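```bash
python3 -c "
from workcell import job_done; print(job_done())"
```

```text
the job is handed in; nothing more can be done
None
```

I packed the tray and handed the job in at about 72 s of the 210 s allowed. The hand-in gave no verdict, so what follows rests on my own last checks.

- **Scoop:** it went into the blue dish first, and the last scene picture shows it still there with its cup on the dish floor.
- **Tins:** all four were out. I placed the round, square, oblong and slim tins in pockets one to four in that order. A picture taken with the cover already lifted showed all four upright in their pockets. I did not see any tin knocked aside. The tins can't be seen now that the cover is on.
- **Cover:** it touched down at 68.2 mm on the tool, within half a millimetre of the height expected for sitting on the rim. The wrist camera puts it within about 1 mm and 0.1° of the tray, and the close-up shows no step at the edges.
- **Coaster:** it sits flush on the block. Its centre measures within 1 mm of the cover's centre, and its angle within about 0.1°.
- **Jar:** it stands upright on the coaster. The camera puts its cap about 1 mm from the coaster's centre.

The bystanders and the coloured look-alikes look unmoved in the last scene picture.

**Disagreement:** the wrist camera read about 1 mm more than the arm's own position along x. I allowed for this when placing the coaster and jar.

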